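# Set the run-down slide to the angle at which a bearing just slips

## Task

Set the run-down slide for ball bearings: lay the bearing flat on the deck, above the scribed line, and let go of it. Then take hold of the thin tubular bar at the slide's upper end, firmly enough that it does not slip but without crushing or straining it, and raise it slowly until the bearing just begins to slide by itself; stop right there and keep the slide still while the bearing glides gently down to the rubber stop. Then let go, leaving the slide standing at that angle (do not let it back down), and leave the other parts on the bench where they are.

Things in the scene. Friction and masses are not known exactly. Their poses are not given: they have to be found in the camera images.
- bearing: Ball bearing, a plain flat steel ring 52 mm across and 15 mm tall, lying flat, about 0.1 to 0.17 kg. Origin at the centre of its underside, z up along its axis. Grip it across the outside from above.
- slide (a joint): Deck angle above level, rad, 0 to 0.52; starts between 0.01 and 0.09. A friction stay (slotted quadrant with a knurled nut) holds the deck wherever it is left, with or without the bearing; raising it takes 6 to 9 N at the bar. The bearing rests on the deck until somewhere between 0.18 and 0.38 rad, different each time (slipperiness), then slides and speeds up; the steeper, the faster.
- bail_bar (a point): Middle of the thin tubular bar at the slide's upper end: 10 mm thick, level, square to the deck, 75 mm clear between its side arms, 45 mm gap to the deck edge. It slips out of a grip under about 10 N a finger, turns in any grip, and bears 60 N in all (squeeze of both fingers plus pull). It goes on an arc about the pivot, 335 mm along the deck and 12 mm above that line. x uphill, y across, z out of the deck.
- slide_pivot (a point): Middle of the hinge pin at the slide's foot, 36 mm above the bench, on the fixed base plate (320x150 mm, 8 mm thick). x points level toward the slide's upper end, y along the pin, z up.
- stop_face (a point): Middle of the deck's surface at the uphill face of the rubber stop (two blocks 10 mm tall); 20 mm uphill of the pivot, 6 mm above its axis. x uphill along the deck, y across, z out of it. The deck is a steel channel 80 mm wide inside with 7 mm turned-up sides, and ends at x = 264 mm. A bearing against the stop has its centre at x = 26 mm.
- scribed_line (a point): Middle of the line scribed across the deck, on its surface, 160 mm uphill of the stop face; same axes as the deck. A bearing wholly above the line and on the deck has its centre 26 to 78 mm uphill of it.
- gear_small: dark spur gear, 48 mm across, 20 mm tall; a bystander. Origin at the centre of its underside.
- gear_large: spur gear with a raised hub, 64 mm across, 22 mm tall; a bystander. Origin at the centre of its underside.
- hex_nut: hexagon nut, 22 mm across, 10 mm tall; a bystander. Origin at the centre of its underside.
- piston: small piston standing on its crown, 66 mm across, 58 mm tall; a bystander. Origin at the centre of its underside.
Mind the look-alikes: they are no part of the job. Leave any pink look-alike of the bearing alone.

How it is judged:
By the outcome, as a careful person would: the job done as asked, in the order asked, and still so for the second after the job is handed in, with the robot touching nothing.
It also fails if it takes over 72 s, if anything falls off the work surface, if the arm or the gripper's body presses on something with over 40 N, if the wrist force passes 120 N, or if a joint passes its speed limit or range.

## Robot

A 7-joint arm with a two-finger parallel gripper is mounted at the origin on a cart in front of the work surface, level with it; the furniture and walls round the work are solid. World frame = base frame: x ahead of the robot, y to its left, z up, the work surface at z = 0. Lengths are in m, angles in rad, forces in N, time in s.
With the tool pointing down it reaches from about 0.35 to 0.9 m from the base axis. Payload 8.1 kg.
Tool frame: the origin (TCP) lies midway between the tips of the shut fingers; the grasp point (between the pads) lies 19 mm behind it; z points along the fingers, y is the direction in which the jaws open and shut (so a half turn about z gives the same grasp; the last joint's range is limited). The gripper opens to 85 mm and grips with 20 to 120 N. Pads are 22 mm wide; open, the fingers measure 114 mm over their backs; the gripper's body (76 mm by 85 mm) begins 54 mm behind the grasp point. The pads swing forward as they close: fully open they stand 13 mm farther back than shut.
Start: joints at [-1.31, 0.434, 0.025, 1.573, -0.012, 1.134, -0.075], TCP at [0.222, 0.584, 0.231] pointing down, gripper open.
Joint ranges: [-2.62, 2.62], [-0.44, 2.09], [-1.27, 1.32], [0.08, 2.57], [-1.32, 4.46], [0.12, 2], [-2.74, 2.74]. Speed limits (rad/s): [2.22, 2.22, 3.01, 3.01, 3.14, 3.14, 3.14].

## Interface

Orientations are given as [roll, pitch, yaw] about the fixed x, y, z axes, in that order (R = Rz(yaw) Ry(pitch) Rx(roll)).
In Python, from cell import state, capture, close_job gives the robot as it stands. The module is installed in compiled form; this text tells all that it offers.
- The arm moves only by the tool jog_arm, never from a script. Its argument "deltas" is a list of rows, each an object of numbers: "wx", "wy", "wz": the turn, a rotation vector about the tool's x, y, z in rad; "dx", "dy", "dz": the shift along the tool's x, y, z in cm; "claw": the opening, from -1 (shut) to 1 (fully open), so that 0 is half open. A call has 1 to 10 rows; each row is the pose to reach, as a shift and turn from the pose commanded when the call began, along the tool's axes at that moment; what a row does not reach only later rows make up. A row lasts 1/10 s, in which the tool goes at most 50 mm and 8.59 degrees, less where a joint would pass 70% of its speed; a pose out of reach is approached as far as the arm can. A call with a gripper value outside its range is refused whole. The fingers move at their own pace and stop on an object; the grip force is fixed at half the most. Time passes only in rows, so rows that repeat a pose let the fingers close. It gives the time, the measured TCP pose, the force and the opening at its end, in the units of the state.
- state(): the state, without advancing time (a new reading comes with each control period).
- capture(name): name is "scene" or "top"; returns a dict with "frame" (420x560x3 uint8, red, green, blue), "depth" (420x560 float32, m along the optical axis (not along the pixel's ray), 0 where there is no reading), "intrinsics" (3x3 intrinsics, pixels), "distortion" ([k1, k2, p1, p2, k3] as OpenCV has them; the pictures are not rectified), "pose" (4x4, takes a point from camera to world coordinates). Camera axes: x right, y up, looking along -z (the intrinsics and any distortion apply to the point x, -y, -z); pixel columns grow to the right and rows downward; lengths in m; the calibration is good to about 2 mm. A picture is of the moment at which its call begins.
- close_job(): hands the job in, once; it reports no verdict.
The state is a dict: "time_s": time; "joints": joint angles; "qd": joint speeds; "joint_efforts": joint torques, N m; "ee_pos": TCP position; "ee_rot": TCP orientation; "ft_force": force on the tool from outside, world axes, zero at the start; "ft_torque": the same for the moment, N m; "finger_gap": opening from 0.0 (shut) to 1.0 (fully open).
Only numpy, scipy, OpenCV 4.12 (cv2) and the standard library are available. Lean on these libraries where they do the work, as an engineer would, in place of code of your own. Each camera call takes 0.05 s, during which the arm holds its last target.

## Working session

There is one attempt and no reset: what is moved stays moved. The work goes in short steps, Python scripts to look and compute and a tool call to move; the robot and the scene stay as the last step left them, time stands still between calls to the robot, and variables do not carry over. Pictures are saved under pics/ and viewed, and the job is handed in when it is done.

Besides the shell and the picture viewer there is one more tool, called by a JSON object that holds its "name" and its "arguments", one argument or row to a line. jog_arm: Moves the arm, as the interface text tells. Its arguments: {"type":"object","properties":{"deltas":{"type":"array"}},"required":["deltas"]}

```bash
mkdir -p pics; python3 - <<'E'
from cell import state,capture
import cv2,numpy as np
s=state()
for k in s: print(k,np.round(s[k],3))
for n in("scene","top"):
    c=capture(n); np.savez(f"{n}0.npz",**c)
    cv2.imwrite(f"pics/{n}0.png",c["frame"][:,:,::-1]); print(n,c["intrinsics"],c["distortion"],np.round(c["pose"],3))
E
```

```text
time_s 0.0
joints [-1.31   0.435  0.025  1.574 -0.012  1.134 -0.075]
qd [-0.    -0.001  0.001 -0.001 -0.002  0.     0.001]
joint_efforts [-1.0000e-03 -6.7047e+01  1.0240e+00 -3.1621e+01  1.5000e-02  1.3000e-02
 -0.0000e+00]
ee_pos [0.222 0.584 0.231]
ee_rot [-3.14   0.     2.778]
ft_force [ 0.625 -0.672 -0.002]
ft_torque [ 0.012 -0.011 -0.025]
finger_gap 1.0
scene [[454.22578479   0.         272.56818903]
 [  0.         454.22578479 204.51071686]
 [  0.           0.           1.        ]] [0.04617571 0.         0.         0.         0.        ] [[ 0.608  0.545 -0.578  0.028]
 [-0.794  0.414 -0.445 -0.621]
 [-0.003  0.73   0.684  0.738]
 [ 0.     0.     0.     1.   ]]
top [[436.18455686   0.         281.51919158]
 [  0.         436.18455686 207.66052304]
 [  0.           0.           1.        ]] [-0.10563113  0.          0.          0.          0.        ] [[-0.004  0.992 -0.122  0.483]
 [-1.    -0.003  0.007 -0.194]
 [ 0.006  0.122  0.992  1.062]
 [ 0.     0.     0.     1.   ]]
```

View pics/scene0.png

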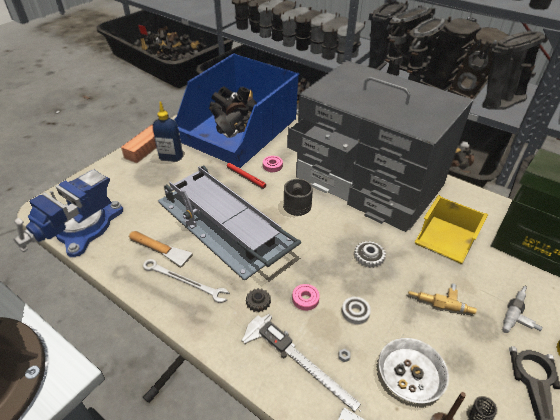

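View pics/top0.png

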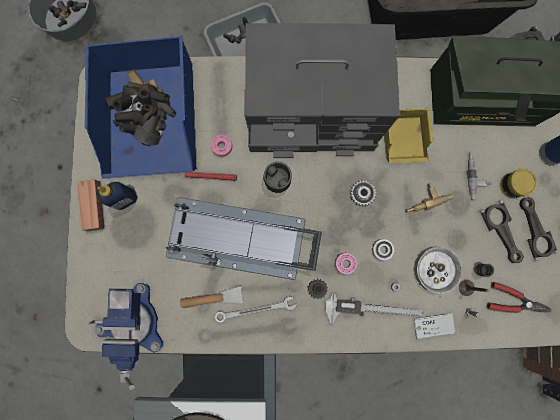

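```bash
cat > h.py <<'E'
import numpy as np,cv2
from cell import state,capture
def load(f): return dict(np.load(f))
def cap(n,f):
    c=capture(n); np.savez(f,**c); return c
def ray(c,uv):
    p=cv2.undistortPoints(np.array(uv,float).reshape(-1,1,2),c["intrinsics"],c["distortion"]).reshape(-1,2)
    d=np.c_[p[:,0],-p[:,1],-np.ones(len(p))]
    P=c["pose"]; return P[:3,3],d@P[:3,:3].T
def onz(c,uv,z):
    o,d=ray(c,uv); return o+d*((z-o[2])/d[:,2])[:,None]
def bydepth(c,uv):
    o,d=ray(c,uv); uv=np.array(uv).reshape(-1,2)
    z=np.array([c["depth"][int(round(v)),int(round(u))] for u,v in uv]); return o+d*z[:,None]
def proj(c,X):
    P=c["pose"]; q=(np.asarray(X,float).reshape(-1,3)-P[:3,3])@P[:3,:3]
    q=q*[1,-1,-1]
    return cv2.projectPoints(q,np.zeros(3),np.zeros(3),c["intrinsics"],c["distortion"])[0].reshape(-1,2)
def tri(c1,u1,c2,u2):
    o1,d1=ray(c1,u1);o2,d2=ray(c2,u2);d1=d1[0];d2=d2[0]
    t=np.linalg.lstsq(np.c_[d1,-d2],o2-o1,rcond=None)[0]
    a=o1+t[0]*d1;b=o2+t[1]*d2
    return (a+b)/2,np.linalg.norm(a-b)
def crop(c,x,y,w,h,k,f):
    cv2.imwrite(f,cv2.resize(c["frame"][y:y+h,x:x+w,::-1],None,fx=k,fy=k,interpolation=cv2.INTER_CUBIC))
E
python3 - <<'E'
from h import *
t=load("top0.npz");s=load("scene0.npz")
crop(t,160,190,250,115,3.2,"pics/t1.png"); crop(s,150,140,240,190,3.1,"pics/s1.png")
E
```

```text
(no output)
```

View pics/t1.png

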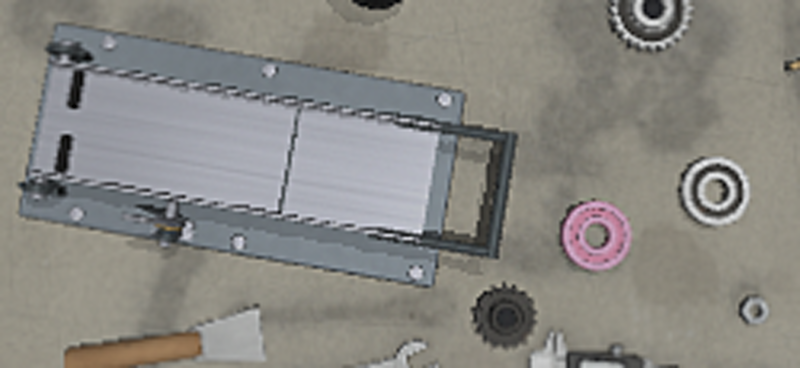

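View pics/s1.png

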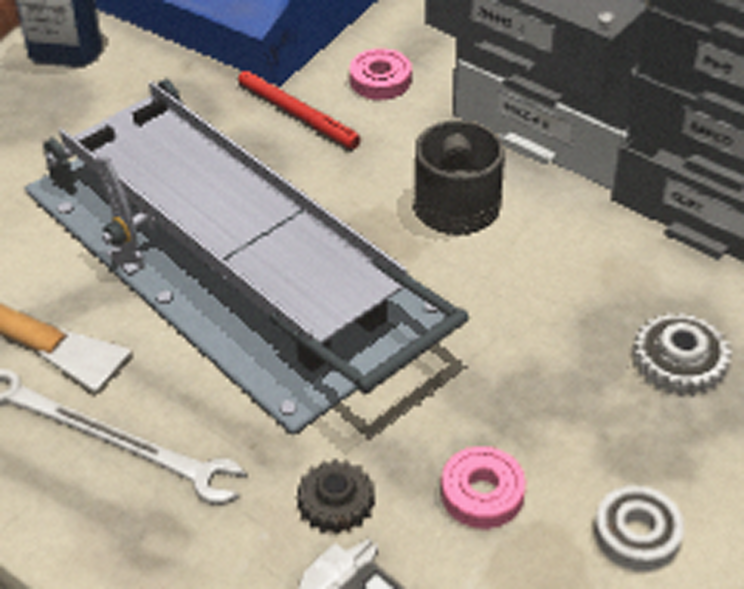

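```bash
python3 - <<'E'
from h import *
t=load("top0.npz");s=load("scene0.npz")
# bearing
for c,(u,v),n in((t,(383,249),'top'),(s,(356,309),'scene')):
    d=bydepth(c,[[a,b] for b in range(v-25,v+26) for a in range(u-25,u+26)])
    r=np.linalg.norm(d[:,:2]-np.median(d[(d[:,2]>.011)&(d[:,2]<.02)],0)[:2],axis=1)
    k=d[(d[:,2]>.012)&(d[:,2]<.02)&(r<.03)]
    (x,y),R=cv2.minEnclosingCircle(k[:,:2].astype(np.float32)); print(n,x,y,R,np.median(k[:,2]),len(k))
# deck plane
def tp(x,y): return [160+(x+.5)/3.2-.5,190+(y+.5)/3.2-.5]
def sp(x,y): return [150+(x+.5)/3.1-.5,140+(y+.5)/3.1-.5]
def poly(c,pts):
    m=np.zeros((420,560),np.uint8); cv2.fillPoly(m,[np.round(pts).astype(np.int32)],1)
    v,u=np.nonzero(m); p=bydepth(c,np.c_[u,v]); return p
pl=[]
for n,c,pts in(('t',t,[tp(95,85),tp(425,140),tp(410,222),tp(85,170)]),('s',s,[sp(105,140),sp(165,110),sp(385,290),sp(320,328)])):
    p=poly(c,pts); 
    for _ in range(3):
        m=p.mean(0); nn=np.linalg.svd(p-m,full_matrices=False)[2][2]; nn*=np.sign(nn[2]); e=(p-m)@nn; p=p[abs(e)<.004]
    print(n,m,nn,'tilt',np.arccos(nn[2]),'dir',np.arctan2(nn[1],nn[0]),len(p)); pl.append((m,nn))
def onp(c,uv,m,n):
    o,d=ray(c,uv); return o+d*(((m-o)@n)/(d@n))[:,None]
a=onp(t,[tp(299,108),tp(281,213),tp(72,90),tp(64,155)],*pl[0]);print('top line,stops',a)
b=onp(s,[sp(300,211),sp(225,258),sp(150,113),sp(97,136)],*pl[1]);print('scene',b)
print('dist line-stop',np.linalg.norm(a[:2].mean(0)-a[2:].mean(0)),np.linalg.norm(b[:2].mean(0)-b[2:].mean(0)))
print('bar ends',tri(t,[tp(511,134)],s,[sp(460,318)]),tri(t,[tp(494,252)],s,[sp(368,384)]))
print('bar depth',bydepth(t,[tp(508,160),tp(503,190),tp(499,225)]),bydepth(s,[sp(436,335),sp(414,350),sp(390,366)]))
E
```

```text
top 0.5101767182350159 -0.44583550095558167 0.026567034423351288 0.013545388644156109 195
scene 0.5096269249916077 -0.44603535532951355 0.028103919699788094 0.014441020213954436 471
t [ 0.53813232 -0.09963143  0.04430205] [-0.01910752  0.03055396  0.99935047] tilt 0.03604448226602458 dir 2.1296614186513585 353
s [ 0.54216979 -0.10178311  0.04593661] [0.1415744  0.0014049  0.98992662] tilt 0.14205869844033397 dir 0.009923065532625055 354
top line,stops [[ 0.57129557 -0.1338776   0.04598317]
 [ 0.49497049 -0.12090536  0.04412722]
 [ 0.58546283  0.03429265  0.04111244]
 [ 0.53755474  0.03943845  0.04003911]]
scene [[ 0.57350868 -0.12726697  0.04149084]
 [ 0.49830421 -0.12396075  0.05224152]
 [ 0.59004775  0.03832946  0.03889049]
 [ 0.54050211  0.04433319  0.04596774]]
dist line-stop 0.16675017004298143 0.1695667773296402
bar ends (array([ 0.54972708, -0.28617196,  0.05503417]), np.float64(0.004142688212701455)) (array([ 0.46596731, -0.27358802,  0.05945257]), np.float64(0.0013600317050851784))
bar depth [[ 0.53219993 -0.28519235  0.05666642]
 [ 0.51063646 -0.28127148  0.05709875]
 [ 0.48559668 -0.27776671  0.06096948]] [[ 0.52228073 -0.28396859  0.06126467]
 [ 0.50339142 -0.2804641   0.06166443]
 [ 0.48344913 -0.27657015  0.06214001]]
```

```bash
cat >> h.py <<'E'
def tp(x,y): return [160+(x+.5)/3.2-.5,190+(y+.5)/3.2-.5]
def sp(x,y): return [150+(x+.5)/3.1-.5,140+(y+.5)/3.1-.5]
E
python3 - <<'E'
from h import *
t=load("top0.npz");s=load("scene0.npz")
b=onz(t,[tp(57,23),tp(465,93),tp(433,287),tp(20,213)],.008)
print(b.round(4),'sides',[np.linalg.norm(b[i]-b[(i+1)%4]).round(3) for i in range(4)],'centre',b.mean(0))
e=(b[1]+b[2]-b[0]-b[3]);print('uphill heading',np.arctan2(e[1],e[0]))
bs=onz(s,[sp(295,431),sp(27,188)],.008);e2=bs[0]-bs[1];print(bs,'scene heading',np.arctan2(e2[1],e2[0]),np.linalg.norm(e2))
a=onz(t,[tp(299,108),tp(281,213)],.047);print('line',a.mean(0));l=a[1]-a[0];print(np.arctan2(l[1],l[0])+np.pi/2, np.linalg.norm(l))
a=onz(s,[sp(300,211),sp(225,258)],.047);print('line s',a.mean(0));l=a[1]-a[0];print(np.arctan2(l[1],l[0])+np.pi/2, np.linalg.norm(l))
# bar by depth mask
for n,c,q in(('t',t,tp(504,195)),('s',s,sp(415,350))):
    u,v=map(int,q); g=np.array([[i,j] for j in range(v-25,v+26) for i in range(u-25,u+26)]); d=bydepth(c,g)
    col=c["frame"][g[:,1],g[:,0]].mean(1)
    m=(d[:,2]>.045)&(d[:,2]<.075)&(d[:,1]<-.268)&(np.abs(d[:,0]-.51)<.033)
    p=d[m]; f=np.polyfit(p[:,0],p[:,1],1); print(n,len(p),'y at x=.51',np.polyval(f,.51),'slope',f[0],'z pct',np.percentile(p[:,2],[10,50,90]))
E
```

```text
[[ 0.6404  0.0545  0.008 ]
 [ 0.5856 -0.2576  0.008 ]
 [ 0.4398 -0.2322  0.008 ]
 [ 0.4954  0.0795  0.008 ]] sides [np.float64(0.317), np.float64(0.148), np.float64(0.317), np.float64(0.147)] centre [ 0.54029684 -0.08895274  0.008     ]
uphill heading -1.7460705992939818
[[ 0.43942769 -0.23309165  0.008     ]
 [ 0.49315656  0.07894696  0.008     ]] scene heading -1.7413109224684846 0.31663052344674003
line [ 0.53307196 -0.12752373  0.047     ]
4.545769792139696 0.07734162443036945
line s [ 0.53554658 -0.12566691  0.047     ]
4.550355930428786 0.06819129058445475
t 129 y at x=.51 -0.27962203538930486 slope -0.17286450259746963 z pct [0.05584879 0.05883022 0.06138424]
s 153 y at x=.51 -0.2799777394233498 slope -0.17010535022178616 z pct [0.0565752  0.06034337 0.06220741]
```

```bash
cat >> h.py <<'E'
from scipy.spatial.transform import Rotation as Ro
YAW=2.968
def go(P,tilt=0,s=None,p0=None):
    """tool-frame deltas (cm, rotvec) to world P, yaw YAW, tilted with deck angle"""
    s=s or state()
    R0=Ro.from_euler('xyz',s["ee_rot"])
    R1=Ro.from_euler('xyz',[np.pi,0,YAW])*Ro.from_rotvec([tilt,0,0])
    p=np.array(s["ee_pos"]) if p0 is None else p0
    d=R0.inv().apply(np.array(P)-p)*100; w=(R0.inv()*R1).as_rotvec()
    print('t',s["time_s"],'pos',np.round(s["ee_pos"],4),'d cm',d.round(2),'w',w.round(3)); return d,w
E
python3 - <<'E'
from h import *
t=load("top0.npz")
v,u=np.mgrid[0:420:2,0:560:2]; p=bydepth(t,np.c_[u.ravel(),v.ravel()]); p=p[(p[:,0]>.0)]
for y in np.arange(.4,-.6,-.1):
    print(round(y,1),[(round(x,1),round(float(q[:,2].max()),3) if len(q:=p[(abs(p[:,1]-y)<.05)&(abs(p[:,0]-x)<.05)]) else None) for x in (.2,.3,.4,.5,.6,.7)])
crop(t,325,225,80,60,8,"pics/brg.png")
go([.46,.2,.24]);go([.51,-.446,.15])
E
```

```text
0.4 [(0.2, None), (0.3, None), (0.4, None), (0.5, None), (0.6, None), (0.7, None)]
0.3 [(0.2, None), (0.3, 0.052), (0.4, 0.003), (0.5, 0.004), (0.6, 0.041), (0.7, 0.041)]
0.2 [(0.2, 0.077), (0.3, 0.108), (0.4, 0.105), (0.5, 0.004), (0.6, 0.166), (0.7, 0.112)]
0.1 [(0.2, 0.138), (0.3, 0.106), (0.4, 0.105), (0.5, 0.052), (0.6, 0.04), (0.7, 0.063)]
0.0 [(0.2, -0.004), (0.3, 0.007), (0.4, 0.017), (0.5, 0.097), (0.6, 0.056), (0.7, 0.096)]
-0.1 [(0.2, -0.009), (0.3, 0.008), (0.4, 0.012), (0.5, 0.06), (0.6, 0.062), (0.7, 0.174)]
-0.2 [(0.2, None), (0.3, 0.003), (0.4, 0.009), (0.5, 1.062), (0.6, 0.063), (0.7, 0.175)]
-0.3 [(0.2, None), (0.3, 0.005), (0.4, 0.02), (0.5, 0.062), (0.6, 0.058), (0.7, 0.176)]
-0.4 [(0.2, None), (0.3, 0.005), (0.4, 0.016), (0.5, 0.018), (0.6, 0.024), (0.7, 0.021)]
-0.5 [(0.2, None), (0.3, 0.007), (0.4, 0.026), (0.5, 0.024), (0.6, 0.019), (0.7, 0.028)]
t 0.1 pos [0.2223 0.5837 0.2306] d cm [-35.87 -27.4   -0.9 ] w [-0.001 -0.    -0.19 ]
t 0.1 pos [0.2223 0.5837 0.2306] d cm [-63.53 -85.98   8.19] w [-0.001 -0.    -0.19 ]
```

View pics/brg.png

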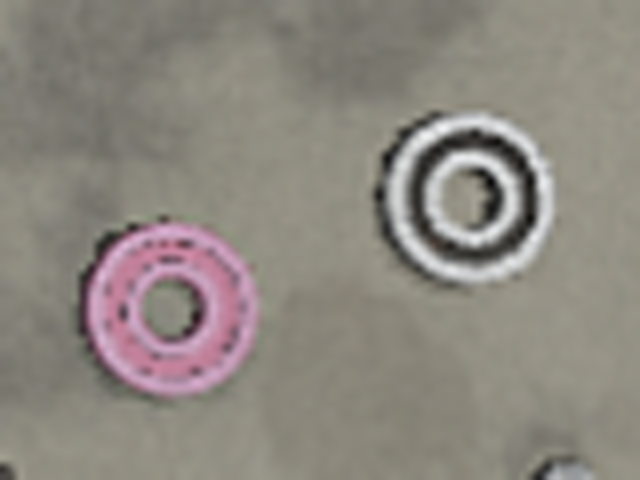

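{"name": "jog_arm", "arguments": {
  "deltas": [
    {"dx": -4.5, "dy": -3.4, "dz": -0.6, "wz": -0.19, "claw": 1},
    {"dx": -8, "dy": -6.5, "dz": -0.9, "wz": -0.19, "claw": 1},
    {"dx": -12, "dy": -9.5, "dz": -0.9, "wz": -0.19, "claw": 1},
    {"dx": -16, "dy": -12.5, "dz": -0.9, "wz": -0.19, "claw": 1},
    {"dx": -20, "dy": -15.5, "dz": -0.9, "wz": -0.19, "claw": 0.5},
    {"dx": -24, "dy": -18.5, "dz": -0.9, "wz": -0.19, "claw": 0.5},
    {"dx": -28, "dy": -21.5, "dz": -0.9, "wz": -0.19, "claw": 0.5},
    {"dx": -32, "dy": -24.5, "dz": -0.9, "wz": -0.19, "claw": 0.5},
    {"dx": -35.9, "dy": -27.4, "dz": -0.9, "wz": -0.19, "claw": 0.5},
    {"dx": -38, "dy": -31, "dz": -0.9, "wz": -0.19, "claw": 0.5}
  ]
}}

```text
schema error: expected keys wx, wy, wz, dx, dy, dz, claw
```

```bash
python3 - <<'E'
from h import *
t=load("top0.npz")
print(onz(t,[[325+468.5/8-.5,225+198.5/8-.5]],.015))
s=state();print(s["time_s"],s["finger_gap"],s["ee_rot"])
go([.51,-.446,.15])
E
```

```text
[[ 0.50997318 -0.44510557  0.015     ]]
0.1 1.003674908828399 [-3.14018710e+00  1.26460088e-04  2.77780512e+00]
t 0.1 pos [0.2223 0.5837 0.2306] d cm [-63.53 -85.98   8.19] w [-0.001 -0.    -0.19 ]
```

All keys are needed in each row.

{"name": "jog_arm", "arguments": {
  "deltas": [
    {"wx": 0, "wy": 0, "dx": -4, "dy": -3, "dz": -0.9, "wz": -0.19, "claw": 1},
    {"wx": 0, "wy": 0, "dx": -8, "dy": -6.5, "dz": -0.9, "wz": -0.19, "claw": 1},
    {"wx": 0, "wy": 0, "dx": -12, "dy": -9.5, "dz": -0.9, "wz": -0.19, "claw": 1},
    {"wx": 0, "wy": 0, "dx": -16, "dy": -12.5, "dz": -0.9, "wz": -0.19, "claw": 1},
    {"wx": 0, "wy": 0, "dx": -20, "dy": -15.5, "dz": -0.9, "wz": -0.19, "claw": 0.5},
    {"wx": 0, "wy": 0, "dx": -24, "dy": -18.5, "dz": -0.9, "wz": -0.19, "claw": 0.5},
    {"wx": 0, "wy": 0, "dx": -28, "dy": -21.5, "dz": -0.9, "wz": -0.19, "claw": 0.5},
    {"wx": 0, "wy": 0, "dx": -32, "dy": -24.5, "dz": -0.9, "wz": -0.19, "claw": 0.5},
    {"wx": 0, "wy": 0, "dx": -36, "dy": -27.5, "dz": -0.9, "wz": -0.19, "claw": 0.5},
    {"wx": 0, "wy": 0, "dx": -38, "dy": -31, "dz": -0.9, "wz": -0.19, "claw": 0.5}
  ]
}}

```text
time_s: 1.1
ee_pos: [0.4692, 0.1568, 0.2402]
ee_rot: [-3.142, 0.001, 2.966]
ft_force: [0.3, -0.4, 0.7]
finger_gap: 0.751
```

```bash
python3 - <<'E'
from h import *
s=state();print(s["time_s"],s["finger_gap"],s["ee_rot"])
go([.51,-.446,.15])
E
```

```text
1.1 0.7505113689012113 [-3.14151547e+00  1.16843674e-03  2.96627365e+00]
t 1.1 pos [0.4692 0.1568 0.2402] d cm [-14.52 -58.65   9.04] w [-0.     0.001 -0.002]
```

{"name": "jog_arm", "arguments": {
  "deltas": [
    {"wx": 0, "wy": 0, "wz": 0, "dx": -1.2, "dy": -4.8, "dz": 0, "claw": 0.5},
    {"wx": 0, "wy": 0, "wz": 0, "dx": -2.4, "dy": -9.6, "dz": 0, "claw": 0.5},
    {"wx": 0, "wy": 0, "wz": 0, "dx": -3.6, "dy": -14.4, "dz": 0, "claw": 0.5},
    {"wx": 0, "wy": 0, "wz": 0, "dx": -4.8, "dy": -19.2, "dz": 0, "claw": 0.5},
    {"wx": 0, "wy": 0, "wz": 0, "dx": -6, "dy": -24, "dz": 0, "claw": 0.5},
    {"wx": 0, "wy": 0, "wz": 0, "dx": -7.2, "dy": -28.8, "dz": 0, "claw": 0.5},
    {"wx": 0, "wy": 0, "wz": 0, "dx": -8.4, "dy": -33.6, "dz": 0, "claw": 0.5},
    {"wx": 0, "wy": 0, "wz": 0, "dx": -9.6, "dy": -38.4, "dz": 1, "claw": 0.5},
    {"wx": 0, "wy": 0, "wz": 0, "dx": -10.8, "dy": -43.2, "dz": 2, "claw": 0.5},
    {"wx": 0, "wy": 0, "wz": 0, "dx": -12, "dy": -48, "dz": 3, "claw": 0.5}
  ]
}}

```text
time_s: 2.1
ee_pos: [0.5021, -0.3347, 0.21]
ee_rot: [3.141, -0.0, 2.968]
ft_force: [1.5, 0.7, 0.8]
finger_gap: 0.748
```

```bash
python3 - <<'E'
from h import *
go([.51,-.4455,.05]);go([.51,-.4455,.002])
E
```

```text
t 2.1 pos [ 0.5021 -0.3347  0.21  ] d cm [ -2.69 -10.78  15.99] w [ 0. -0.  0.]
t 2.1 pos [ 0.5021 -0.3347  0.21  ] d cm [ -2.69 -10.78  20.79] w [ 0. -0.  0.]
```

{"name": "jog_arm", "arguments": {
  "deltas": [
    {"wx": 0, "wy": 0, "wz": 0, "dx": -1.2, "dy": -4.5, "dz": 1, "claw": 0.5},
    {"wx": 0, "wy": 0, "wz": 0, "dx": -2.2, "dy": -8.5, "dz": 3, "claw": 0.5},
    {"wx": 0, "wy": 0, "wz": 0, "dx": -2.7, "dy": -10.8, "dz": 6, "claw": 0.5},
    {"wx": 0, "wy": 0, "wz": 0, "dx": -2.7, "dy": -10.8, "dz": 10, "claw": 0.5},
    {"wx": 0, "wy": 0, "wz": 0, "dx": -2.7, "dy": -10.8, "dz": 14, "claw": 0.5},
    {"wx": 0, "wy": 0, "wz": 0, "dx": -2.7, "dy": -10.8, "dz": 17, "claw": 0.5},
    {"wx": 0, "wy": 0, "wz": 0, "dx": -2.7, "dy": -10.8, "dz": 19, "claw": 0.5},
    {"wx": 0, "wy": 0, "wz": 0, "dx": -2.7, "dy": -10.8, "dz": 20, "claw": 0.5},
    {"wx": 0, "wy": 0, "wz": 0, "dx": -2.7, "dy": -10.8, "dz": 20.8, "claw": 0.5},
    {"wx": 0, "wy": 0, "wz": 0, "dx": -2.7, "dy": -10.8, "dz": 20.8, "claw": 0.5}
  ]
}}

```text
time_s: 3.1
ee_pos: [0.51, -0.4438, 0.0022]
ee_rot: [3.141, -0.001, 2.968]
ft_force: [-0.9, -0.2, 0.6]
finger_gap: 0.75
```

```bash
python3 - <<'E'
from h import *
go([.51,-.4455,.002]);s=cap("scene","s2.npz");crop(s,290,250,120,100,6,"pics/s2.png")
E
```

```text
t 3.1 pos [ 0.51   -0.4438  0.0022] d cm [-0.03 -0.16  0.02] w [ 0.    -0.001 -0.   ]
```

View pics/s2.png

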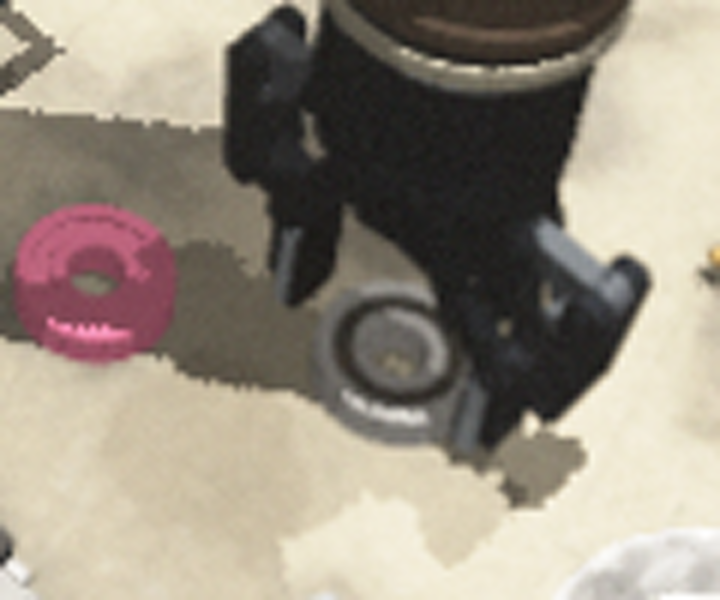

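{"name": "jog_arm", "arguments": {
  "deltas": [
    {"wx": 0, "wy": 0, "wz": 0, "dx": 0, "dy": 0, "dz": 0, "claw": 0.2},
    {"wx": 0, "wy": 0, "wz": 0, "dx": 0, "dy": 0, "dz": 0, "claw": 0.2},
    {"wx": 0, "wy": 0, "wz": 0, "dx": 0, "dy": 0, "dz": 0, "claw": 0.2},
    {"wx": 0, "wy": 0, "wz": 0, "dx": 0, "dy": 0, "dz": 0, "claw": 0.2}
  ]
}}

```text
time_s: 3.55
ee_pos: [0.5108, -0.4447, 0.0038]
ee_rot: [-3.141, 0.002, 2.968]
ft_force: [-0.4, -0.3, 7.2]
finger_gap: 0.599
```

{"name": "jog_arm", "arguments": {
  "deltas": [
    {"wx": 0, "wy": 0, "wz": 0, "dx": 0, "dy": 0, "dz": 0, "claw": 0.1},
    {"wx": 0, "wy": 0, "wz": 0, "dx": 0, "dy": 0, "dz": 0, "claw": 0.1}
  ]
}}

```text
time_s: 3.75
ee_pos: [0.5108, -0.4447, 0.0043]
ee_rot: [-3.141, 0.002, 2.968]
ft_force: [-1.5, 1.3, 12.4]
finger_gap: 0.575
```

{"name": "jog_arm", "arguments": {
  "deltas": [
    {"wx": 0, "wy": 0, "wz": 0, "dx": 0, "dy": 0, "dz": 0, "claw": -0.2},
    {"wx": 0, "wy": 0, "wz": 0, "dx": 0, "dy": 0, "dz": 0, "claw": -0.2}
  ]
}}

```text
time_s: 3.95
ee_pos: [0.5108, -0.4447, 0.0044]
ee_rot: [-3.141, 0.002, 2.968]
ft_force: [-2.9, 1.7, 11.9]
finger_gap: 0.576
```

{"name": "jog_arm", "arguments": {
  "deltas": [
    {"wx": 0, "wy": 0, "wz": 0, "dx": 0, "dy": 0, "dz": -1, "claw": -0.2},
    {"wx": 0, "wy": 0, "wz": 0, "dx": 0, "dy": 0, "dz": -3, "claw": -0.2},
    {"wx": 0, "wy": 0, "wz": 0, "dx": 0, "dy": 0, "dz": -6, "claw": -0.2},
    {"wx": 0, "wy": 0, "wz": 0, "dx": 0, "dy": 0, "dz": -10, "claw": -0.2},
    {"wx": 0, "wy": 0, "wz": 0, "dx": 0, "dy": 0, "dz": -13, "claw": -0.2},
    {"wx": 0, "wy": 0, "wz": 0, "dx": 0, "dy": 0, "dz": -14, "claw": -0.2}
  ]
}}

```text
time_s: 4.55
ee_pos: [0.5113, -0.4453, 0.1467]
ee_rot: [-3.139, 0.005, 2.968]
ft_force: [0.3, -0.2, -0.2]
finger_gap: 0.573
```

```bash
python3 - <<'E'
from h import *
s=cap("scene","s3.npz");st=state();p=proj(s,[st["ee_pos"]])[0];print(p,st["ee_pos"],st["finger_gap"],st["ft_force"])
x,y=int(p[0])-60,int(p[1])-60
crop(s,x,y,120,100,6,"pics/s3.png")
u=np.array([np.cos(-1.744),np.sin(-1.744),0]);L=np.array([.534,-.1268,.047])
T=L+.048*u; print(T)
go([T[0],T[1],.15],.03)
E
```

```text
[365.86850033 261.78575612] [ 0.51134645 -0.44513858  0.14655968] 0.5742677689337228 [ 0.68058097 -0.24698158  0.8388926 ]
[ 0.52572773 -0.17408181  0.047     ]
t 4.6 pos [ 0.5113 -0.4451  0.1466] d cm [ 3.27 26.94 -0.42] w [ 0.028  0.005 -0.   ]
```

View pics/s3.png

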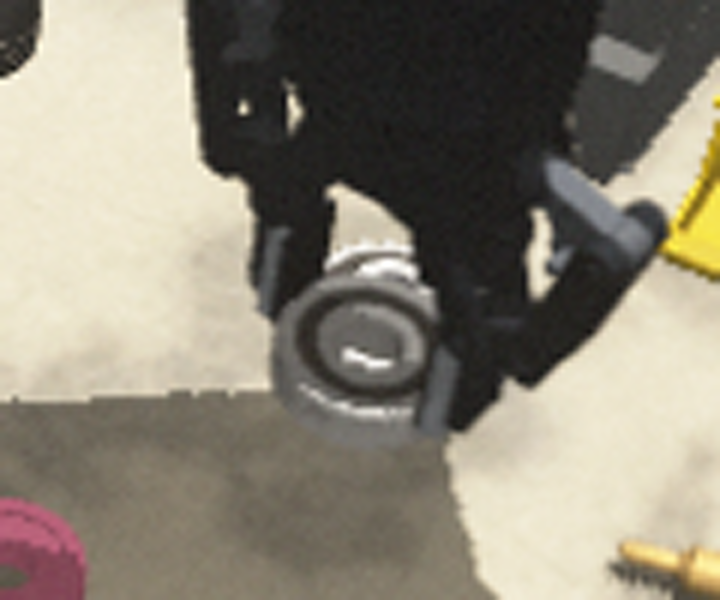

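{"name": "jog_arm", "arguments": {
  "deltas": [
    {"wx": 0.03, "wy": 0.005, "wz": 0, "dx": 0.5, "dy": 4, "dz": -0.5, "claw": -0.2},
    {"wx": 0.03, "wy": 0.005, "wz": 0, "dx": 1, "dy": 8.5, "dz": -0.5, "claw": -0.2},
    {"wx": 0.03, "wy": 0.005, "wz": 0, "dx": 1.6, "dy": 13, "dz": -0.5, "claw": -0.2},
    {"wx": 0.03, "wy": 0.005, "wz": 0, "dx": 2.1, "dy": 17.5, "dz": -0.5, "claw": -0.2},
    {"wx": 0.03, "wy": 0.005, "wz": 0, "dx": 2.7, "dy": 22, "dz": -0.5, "claw": -0.2},
    {"wx": 0.03, "wy": 0.005, "wz": 0, "dx": 3.1, "dy": 25.5, "dz": -0.5, "claw": -0.2},
    {"wx": 0.03, "wy": 0.005, "wz": 0, "dx": 3.3, "dy": 26.9, "dz": -0.5, "claw": -0.2},
    {"wx": 0.03, "wy": 0.005, "wz": 0, "dx": 3.3, "dy": 26.9, "dz": -0.5, "claw": -0.2}
  ]
}}

```text
time_s: 5.4
ee_pos: [0.524, -0.1705, 0.1465]
ee_rot: [-3.113, -0.007, 2.972]
ft_force: [-0.8, -0.3, -1.6]
finger_gap: 0.577
```

```bash
python3 - <<'E'
from h import *
s=cap("scene","s4.npz");st=state();p=proj(s,[st["ee_pos"]])[0];print(p,st["ee_pos"],st["ee_rot"])
x,y=int(p[0])-60,int(p[1])-50
crop(s,x,y,120,100,6,"pics/s4.png")
go([.5257,-.1741,.060],.03)
g=np.array([[i,j] for j in range(y,y+100) for i in range(x,x+120)]);d=bydepth(s,g)
e=d-st["ee_pos"]; m=(abs(e[:,2]-.0106)<.004)&(np.hypot(e[:,0],e[:,1])<.032)
print('bearing top?',m.sum(),np.median(d[m],0)-st["ee_pos"])
E
```

```text
[245.84277237 192.36859394] [ 0.52384237 -0.17299375  0.14693143] [-3.11133386 -0.00615629  2.96922641]
t 5.45 pos [ 0.5238 -0.173   0.1469] d cm [-0.26  0.19  8.69] w [-0.    -0.006  0.001]
bearing top? 245 [-0.01010797  0.01192061  0.00927735]
```

View pics/s4.png

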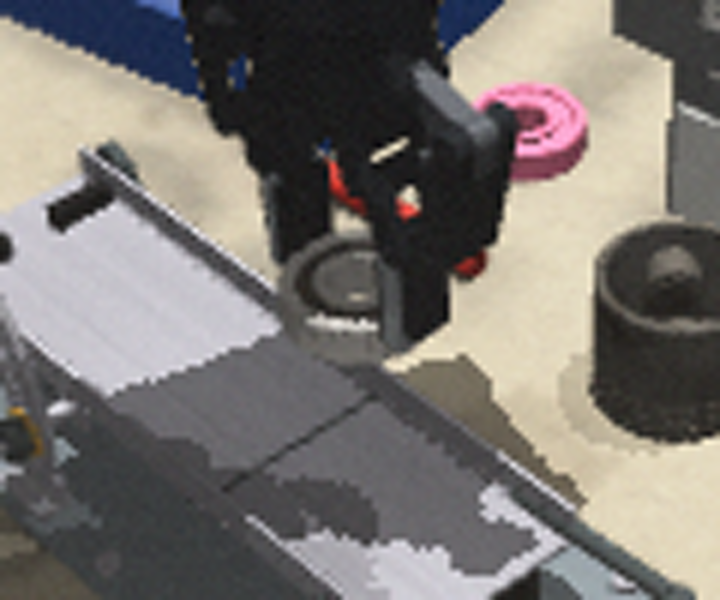

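{"name": "jog_arm", "arguments": {
  "deltas": [
    {"wx": 0, "wy": -0.006, "wz": 0, "dx": -0.2, "dy": 0.2, "dz": 2, "claw": -0.2},
    {"wx": 0, "wy": -0.006, "wz": 0, "dx": -0.2, "dy": 0.2, "dz": 5, "claw": -0.2},
    {"wx": 0, "wy": -0.006, "wz": 0, "dx": -0.2, "dy": 0.2, "dz": 7, "claw": -0.2},
    {"wx": 0, "wy": -0.006, "wz": 0, "dx": -0.2, "dy": 0.2, "dz": 8, "claw": -0.2},
    {"wx": 0, "wy": -0.006, "wz": 0, "dx": -0.2, "dy": 0.2, "dz": 8.7, "claw": -0.2},
    {"wx": 0, "wy": -0.006, "wz": 0, "dx": -0.2, "dy": 0.2, "dz": 8.7, "claw": -0.2}
  ]
}}

```text
time_s: 6.05
ee_pos: [0.5253, -0.1753, 0.0601]
ee_rot: [-3.111, 0.0, 2.966]
ft_force: [-0.4, 0.1, -1.3]
finger_gap: 0.575
```

{"name": "jog_arm", "arguments": {
  "deltas": [
    {"wx": 0, "wy": 0, "wz": 0, "dx": 0, "dy": 0, "dz": 0.2, "claw": -0.2},
    {"wx": 0, "wy": 0, "wz": 0, "dx": 0, "dy": 0, "dz": 0.4, "claw": -0.2},
    {"wx": 0, "wy": 0, "wz": 0, "dx": 0, "dy": 0, "dz": 0.4, "claw": -0.2}
  ]
}}

```text
time_s: 6.35
ee_pos: [0.5259, -0.1743, 0.0569]
ee_rot: [-3.112, 0.002, 2.968]
ft_force: [-0.6, -0.0, -0.9]
finger_gap: 0.574
```

{"name": "jog_arm", "arguments": {
  "deltas": [
    {"wx": 0, "wy": 0, "wz": 0, "dx": 0, "dy": 0, "dz": 0.15, "claw": -0.2},
    {"wx": 0, "wy": 0, "wz": 0, "dx": 0, "dy": 0, "dz": 0.15, "claw": -0.2}
  ]
}}

```text
time_s: 6.55
ee_pos: [0.5257, -0.1743, 0.0551]
ee_rot: [-3.112, 0.001, 2.968]
ft_force: [0.9, -0.2, -1.1]
finger_gap: 0.581
```

{"name": "jog_arm", "arguments": {
  "deltas": [
    {"wx": 0, "wy": 0, "wz": 0, "dx": 0, "dy": 0, "dz": 0.15, "claw": -0.2},
    {"wx": 0, "wy": 0, "wz": 0, "dx": 0, "dy": 0, "dz": 0.15, "claw": -0.2}
  ]
}}

```text
time_s: 6.75
ee_pos: [0.5256, -0.1744, 0.0534]
ee_rot: [-3.112, 0.001, 2.968]
ft_force: [-0.4, -0.2, -1.4]
finger_gap: 0.572
```

{"name": "jog_arm", "arguments": {
  "deltas": [
    {"wx": 0, "wy": 0, "wz": 0, "dx": 0, "dy": 0, "dz": 0.12, "claw": -0.2},
    {"wx": 0, "wy": 0, "wz": 0, "dx": 0, "dy": 0, "dz": 0.12, "claw": -0.2}
  ]
}}

```text
time_s: 6.95
ee_pos: [0.5257, -0.1745, 0.0524]
ee_rot: [-3.112, 0.001, 2.968]
ft_force: [0.0, 0.4, 0.1]
finger_gap: 0.576
```

{"name": "jog_arm", "arguments": {
  "deltas": [
    {"wx": 0, "wy": 0, "wz": 0, "dx": 0, "dy": 0, "dz": 0.1, "claw": -0.2},
    {"wx": 0, "wy": 0, "wz": 0, "dx": 0, "dy": 0, "dz": 0.1, "claw": -0.2}
  ]
}}

```text
time_s: 7.15
ee_pos: [0.5257, -0.1745, 0.0515]
ee_rot: [-3.112, 0.001, 2.968]
ft_force: [-0.8, -0.5, 2.6]
finger_gap: 0.576
```

{"name": "jog_arm", "arguments": {
  "deltas": [
    {"wx": 0, "wy": 0, "wz": 0, "dx": 0, "dy": 0, "dz": 0, "claw": 0.15},
    {"wx": 0, "wy": 0, "wz": 0, "dx": 0, "dy": 0, "dz": 0, "claw": 0.25},
    {"wx": 0, "wy": 0, "wz": 0, "dx": 0, "dy": 0, "dz": 0, "claw": 0.5},
    {"wx": 0, "wy": 0, "wz": 0, "dx": 0, "dy": 0, "dz": 0, "claw": 0.5},
    {"wx": 0, "wy": 0, "wz": 0, "dx": 0, "dy": 0, "dz": -1, "claw": 0.5},
    {"wx": 0, "wy": 0, "wz": 0, "dx": 0, "dy": 0, "dz": -4, "claw": 0.5},
    {"wx": 0, "wy": 0, "wz": 0, "dx": 0, "dy": 0, "dz": -8, "claw": 0.3}
  ]
}}

```text
time_s: 7.85
ee_pos: [0.5247, -0.1719, 0.1315]
ee_rot: [-3.111, -0.002, 2.968]
ft_force: [0.4, -0.6, -0.3]
finger_gap: 0.652
```

```bash
python3 - <<'E'
from h import *
go([.507,-.2795,.12])
s=cap("scene","s5.npz");crop(s,150,140,150,140,4.2,"pics/s5.png")
E
```

```text
t 7.85 pos [ 0.5247 -0.1719  0.1315] d cm [ -0.12 -10.86   1.48] w [-0.03  -0.002 -0.   ]
```

View pics/s5.png

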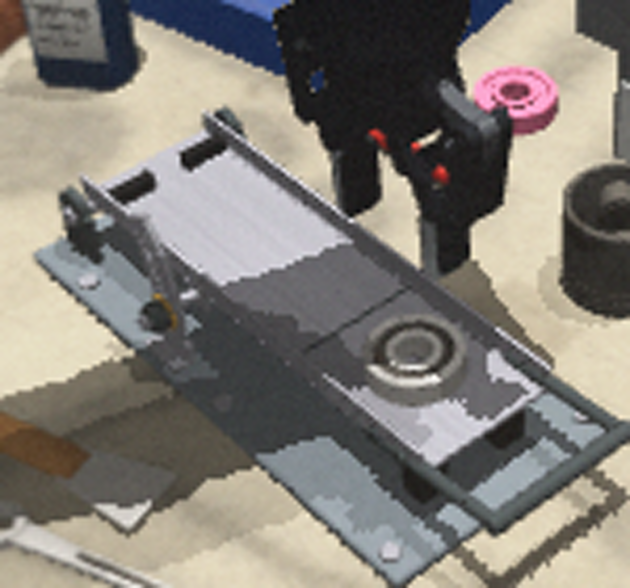

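{"name": "jog_arm", "arguments": {
  "deltas": [
    {"wx": -0.03, "wy": -0.002, "wz": 0, "dx": 0, "dy": -3.5, "dz": 0, "claw": -0.1},
    {"wx": -0.03, "wy": -0.002, "wz": 0, "dx": -0.1, "dy": -7.5, "dz": 0, "claw": -0.1},
    {"wx": -0.03, "wy": -0.002, "wz": 0, "dx": -0.1, "dy": -10.9, "dz": 1, "claw": -0.1},
    {"wx": -0.03, "wy": -0.002, "wz": 0, "dx": -0.1, "dy": -10.9, "dz": 2, "claw": -0.1},
    {"wx": -0.03, "wy": -0.002, "wz": 0, "dx": -0.1, "dy": -10.9, "dz": 2, "claw": -0.1}
  ]
}}

```text
time_s: 8.4
ee_pos: [0.5069, -0.2806, 0.1138]
ee_rot: [3.141, 0.001, 2.966]
ft_force: [0.6, 0.4, -0.1]
finger_gap: 0.449
```

```bash
python3 - <<'E'
from h import *
print(state()["finger_gap"])
go([.507,-.2795,.0375])
s=cap("scene","s6.npz");crop(s,200,150,130,120,4.5,"pics/s6.png")
t=cap("top","t6.npz")
E
```

```text
0.44855429199709324
t 8.4 pos [ 0.5069 -0.2806  0.1138] d cm [0.02 0.1  7.63] w [ 0.     0.001 -0.002]
```

View pics/s6.png

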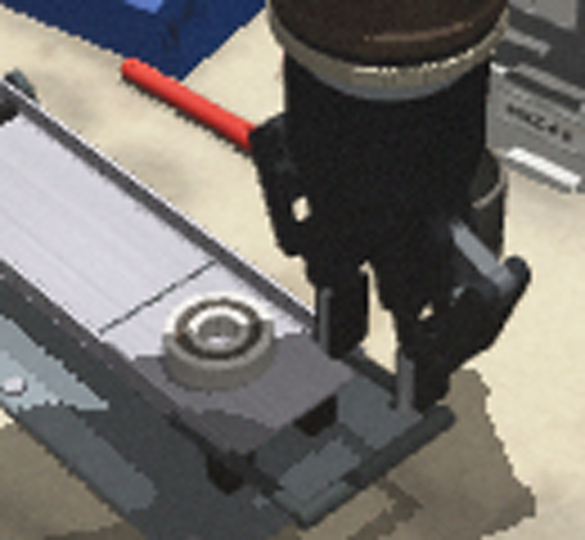

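{"name": "jog_arm", "arguments": {
  "deltas": [
    {"wx": 0, "wy": 0, "wz": 0, "dx": 0, "dy": 0.1, "dz": 2, "claw": -0.1},
    {"wx": 0, "wy": 0, "wz": 0, "dx": 0, "dy": 0.1, "dz": 4, "claw": -0.1},
    {"wx": 0, "wy": 0, "wz": 0, "dx": 0, "dy": 0.1, "dz": 6, "claw": -0.1},
    {"wx": 0, "wy": 0, "wz": 0, "dx": 0, "dy": 0.1, "dz": 7.3, "claw": -0.1},
    {"wx": 0, "wy": 0, "wz": 0, "dx": 0, "dy": 0.1, "dz": 7.6, "claw": -0.1},
    {"wx": 0, "wy": 0, "wz": 0, "dx": 0, "dy": 0.1, "dz": 7.6, "claw": -0.1}
  ]
}}

```text
time_s: 9.1
ee_pos: [0.5087, -0.2787, 0.0387]
ee_rot: [3.141, 0.003, 2.969]
ft_force: [-0.7, 0.8, 1.2]
finger_gap: 0.449
```

```bash
python3 - <<'E'
from h import *
go([.507,-.2795,.0375])
s=cap("scene","s7.npz");crop(s,200,180,130,120,4.5,"pics/s7.png")
E
```

```text
t 9.1 pos [ 0.5087 -0.2787  0.0387] d cm [ 0.15 -0.1   0.12] w [0.    0.003 0.001]
```

View pics/s7.png

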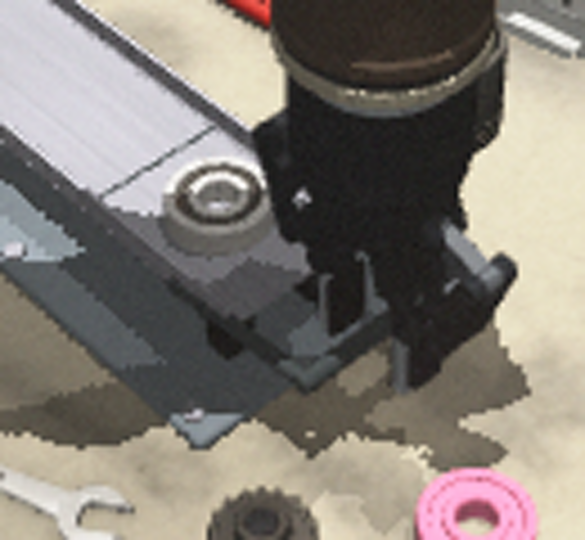

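{"name": "jog_arm", "arguments": {
  "deltas": [
    {"wx": 0, "wy": 0, "wz": 0, "dx": 0.1, "dy": -0.1, "dz": 0.1, "claw": -0.3},
    {"wx": 0, "wy": 0, "wz": 0, "dx": 0.1, "dy": -0.1, "dz": 0.1, "claw": -0.5},
    {"wx": 0, "wy": 0, "wz": 0, "dx": 0.1, "dy": -0.1, "dz": 0.1, "claw": -0.6},
    {"wx": 0, "wy": 0, "wz": 0, "dx": 0.1, "dy": -0.1, "dz": 0.1, "claw": -0.66},
    {"wx": 0, "wy": 0, "wz": 0, "dx": 0.1, "dy": -0.1, "dz": 0.1, "claw": -0.7},
    {"wx": 0, "wy": 0, "wz": 0, "dx": 0.1, "dy": -0.1, "dz": 0.1, "claw": -0.7}
  ]
}}

```text
time_s: 9.75
ee_pos: [0.5073, -0.2801, 0.0376]
ee_rot: [3.142, 0.003, 2.968]
ft_force: [0.1, 0.3, -0.5]
finger_gap: 0.148
```

{"name": "jog_arm", "arguments": {
  "deltas": [
    {"wx": 0, "wy": 0, "wz": 0, "dx": 0, "dy": 0, "dz": 0, "claw": -0.73},
    {"wx": 0, "wy": 0, "wz": 0, "dx": 0, "dy": 0, "dz": 0, "claw": -0.73},
    {"wx": 0, "wy": 0, "wz": 0, "dx": 0, "dy": 0, "dz": 0, "claw": -0.73}
  ]
}}

```text
time_s: 10.05
ee_pos: [0.5073, -0.2797, 0.0376]
ee_rot: [3.141, 0.003, 2.968]
ft_force: [0.6, 3.0, 1.5]
finger_gap: 0.136
```

{"name": "jog_arm", "arguments": {
  "deltas": [
    {"wx": 0, "wy": 0, "wz": 0, "dx": 0, "dy": 0, "dz": 0, "claw": -0.75},
    {"wx": 0, "wy": 0, "wz": 0, "dx": 0, "dy": 0, "dz": 0, "claw": -0.75},
    {"wx": 0, "wy": 0, "wz": 0, "dx": 0, "dy": 0, "dz": 0, "claw": -0.75}
  ]
}}

```text
time_s: 10.35
ee_pos: [0.5074, -0.2794, 0.0375]
ee_rot: [3.141, 0.003, 2.968]
ft_force: [0.3, 5.6, 1.0]
finger_gap: 0.126
```

```bash
python3 - <<'E'
from h import *
s=state();print(s["finger_gap"],s["ee_pos"],s["ft_force"],s["ft_torque"])
s=cap("scene","s8.npz");crop(s,200,180,130,120,4.5,"pics/s8.png")
E
```

```text
0.12611547079727242 [ 0.50736662 -0.27939278  0.03754608] [0.2579967  5.59787508 1.00706257] [ 1.05413185 -0.18364136  0.00340524]
```

View pics/s8.png

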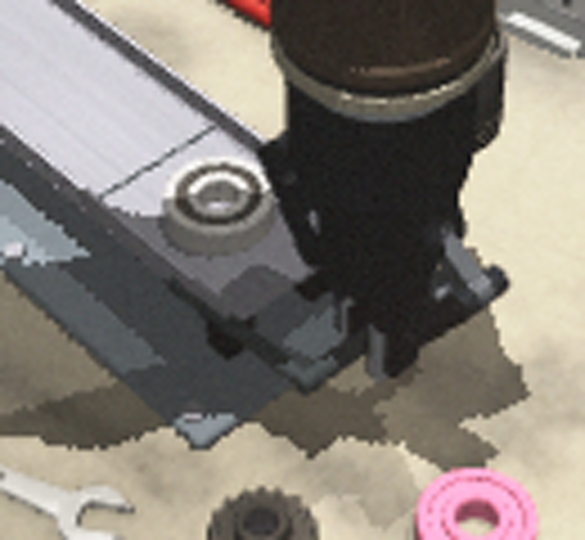

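{"name": "jog_arm", "arguments": {
  "deltas": [
    {"wx": 0, "wy": 0, "wz": 0, "dx": 0, "dy": 0.06, "dz": 0, "claw": -0.75},
    {"wx": 0, "wy": 0, "wz": 0, "dx": 0, "dy": 0.06, "dz": 0, "claw": -0.75}
  ]
}}

```text
time_s: 10.6
ee_pos: [0.5074, -0.2794, 0.0376]
ee_rot: [3.142, 0.003, 2.968]
ft_force: [0.7, 4.0, 2.5]
finger_gap: 0.126
```

{"name": "jog_arm", "arguments": {
  "deltas": [
    {"wx": 0, "wy": 0, "wz": 0, "dx": 0, "dy": 0.1, "dz": 0, "claw": -0.75},
    {"wx": 0, "wy": 0, "wz": 0, "dx": 0, "dy": 0.1, "dz": 0, "claw": -0.75}
  ]
}}

```text
time_s: 10.8
ee_pos: [0.5073, -0.2792, 0.0376]
ee_rot: [-3.141, 0.003, 2.967]
ft_force: [0.9, 0.9, -0.3]
finger_gap: 0.123
```

{"name": "jog_arm", "arguments": {
  "deltas": [
    {"wx": 0, "wy": 0, "wz": 0, "dx": 0, "dy": 0.02, "dz": 0, "claw": -0.77},
    {"wx": 0, "wy": 0, "wz": 0, "dx": 0, "dy": 0.02, "dz": 0, "claw": -0.77},
    {"wx": 0, "wy": 0, "wz": 0, "dx": 0, "dy": 0.02, "dz": 0, "claw": -0.77}
  ]
}}

```text
time_s: 11.1
ee_pos: [0.5074, -0.2788, 0.0376]
ee_rot: [-3.141, 0.003, 2.967]
ft_force: [0.8, -0.6, -1.2]
finger_gap: 0.116
```

{"name": "jog_arm", "arguments": {
  "deltas": [
    {"wx": 0, "wy": 0, "wz": 0, "dx": 0, "dy": 0, "dz": 0, "claw": -0.78},
    {"wx": 0, "wy": 0, "wz": 0, "dx": 0, "dy": 0, "dz": 0, "claw": -0.78}
  ]
}}

```text
time_s: 11.3
ee_pos: [0.5074, -0.2788, 0.0376]
ee_rot: [-3.141, 0.003, 2.967]
ft_force: [0.3, -3.7, -0.2]
finger_gap: 0.11
```

{"name": "jog_arm", "arguments": {
  "deltas": [
    {"wx": 0, "wy": 0, "wz": 0, "dx": 0, "dy": -0.02, "dz": -0.1, "claw": -0.78},
    {"wx": 0, "wy": 0, "wz": 0, "dx": 0, "dy": -0.02, "dz": -0.2, "claw": -0.78},
    {"wx": 0, "wy": 0, "wz": 0, "dx": 0, "dy": -0.02, "dz": -0.2, "claw": -0.78}
  ]
}}

```text
time_s: 11.6
ee_pos: [0.5074, -0.2787, 0.0395]
ee_rot: [-3.141, 0.003, 2.968]
ft_force: [2.2, -3.0, -6.8]
finger_gap: 0.116
```

{"name": "jog_arm", "arguments": {
  "deltas": [
    {"wx": 0, "wy": 0, "wz": 0, "dx": 0, "dy": 0, "dz": -0.1, "claw": -0.78},
    {"wx": 0, "wy": 0, "wz": 0, "dx": 0, "dy": 0, "dz": -0.2, "claw": -0.78}
  ]
}}

```text
time_s: 11.8
ee_pos: [0.5075, -0.2786, 0.0416]
ee_rot: [-3.141, 0.003, 2.968]
ft_force: [1.3, -3.4, -7.6]
finger_gap: 0.111
```

```bash
python3 - <<'E'
from h import *
s=state();print(s["finger_gap"],s["ee_pos"],s["ft_force"],s["ft_torque"])
b=load("s8.npz");s=cap("scene","s9.npz");crop(s,200,180,130,120,4.5,"pics/s9.png")
# bar end height via depth near free bar ends, before/after
for c in(b,s):
    g=np.array([[i,j] for j in range(190,300) for i in range(230,340)]);d=bydepth(c,g)
    u=np.array([-.1724,-.985]);v=np.array([.985,-.1724]);q=d[:,:2]-[.507,-.279]
    m=(abs(q@u)<.012)&(q@v<-.02)&(q@v>-.042)&(d[:,2]>.045)&(d[:,2]<.08)
    print(m.sum(),np.percentile(d[m,2],[50,75,90]))
    m=(abs(q@u)<.012)&(q@v>.016)&(q@v<.042)&(d[:,2]>.045)&(d[:,2]<.08)
    print(m.sum(),np.percentile(d[m,2],[50,75,90]) if m.sum() else '')
E
```

```text
0.11127495333641169 [ 0.50745073 -0.27859043  0.04155471] [ 1.25451039 -3.43705082 -7.59618282] [-0.67559357 -0.33717199  0.04499602]
55 [0.05741749 0.05906918 0.05994474]
8 [0.05955001 0.05980187 0.06022618]
58 [0.06225233 0.06307587 0.06349193]
10 [0.06240856 0.06303578 0.06379065]
```

View pics/s9.png

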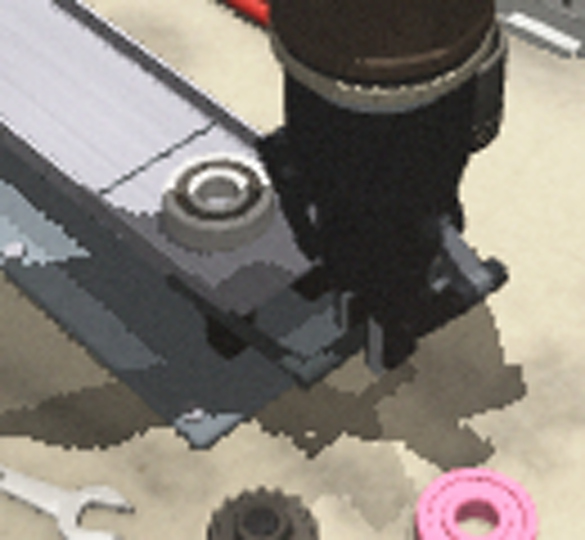

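```bash
cat >> h.py <<'E'
Z0=.0416;A0=.035
from scipy.optimize import brentq
def angle(z): return brentq(lambda a:.335*np.sin(a)+.012*np.cos(a)-(.335*np.sin(A0)+.012*np.cos(A0))-(z-Z0),-.1,.6)
PIV=np.array([.565,.0505,.036]);U=np.array([-.1724,-.985,0])
def deck(x,a,h=0):  # x from stop face
    k=.02+x; n=.006+h
    return PIV+U*(k*np.cos(a)-n*np.sin(a))+np.array([0,0,k*np.sin(a)+n*np.cos(a)])
E
python3 - <<'E'
from h import *
s=lambda a:.335*np.cos(a)-.012*np.sin(a); z=lambda a:.335*np.sin(a)+.012*np.cos(a)
for a in np.arange(.035,.4,.015): print(round(a,3),'dz',round(-100*(z(a)-z(A0)),2),'dy',round(100*(s(A0)-s(a)),2))
E
```

```text
0.035 dz -0.0 dy 0.0
0.05 dz -0.5 dy 0.04
0.065 dz -1.0 dy 0.09
0.08 dz -1.5 dy 0.14
0.095 dz -2.0 dy 0.2
0.11 dz -2.5 dy 0.27
0.125 dz -3.0 dy 0.35
0.14 dz -3.49 dy 0.43
0.155 dz -3.99 dy 0.52
0.17 dz -4.48 dy 0.62
0.185 dz -4.97 dy 0.73
0.2 dz -5.46 dy 0.84
0.215 dz -5.95 dy 0.96
0.23 dz -6.43 dy 1.09
0.245 dz -6.92 dy 1.23
0.26 dz -7.4 dy 1.37
0.275 dz -7.88 dy 1.52
0.29 dz -8.36 dy 1.68
0.305 dz -8.83 dy 1.84
0.32 dz -9.31 dy 2.02
0.335 dz -9.78 dy 2.19
0.35 dz -10.24 dy 2.38
0.365 dz -10.71 dy 2.57
0.38 dz -11.17 dy 2.77
0.395 dz -11.63 dy 2.98
```

{"name": "jog_arm", "arguments": {
  "deltas": [
    {"wx": 0, "wy": 0, "wz": 0, "dx": 0, "dy": -0.04, "dz": 0, "claw": -0.785},
    {"wx": 0, "wy": 0, "wz": 0, "dx": 0, "dy": -0.04, "dz": -0.1, "claw": -0.785},
    {"wx": 0, "wy": 0, "wz": 0, "dx": 0, "dy": -0.02, "dz": -0.25, "claw": -0.785},
    {"wx": 0, "wy": 0, "wz": 0, "dx": 0, "dy": -0.01, "dz": -0.4, "claw": -0.785},
    {"wx": 0, "wy": 0, "wz": 0, "dx": 0, "dy": 0.0, "dz": -0.55, "claw": -0.785},
    {"wx": 0, "wy": 0, "wz": 0, "dx": 0, "dy": 0.02, "dz": -0.7, "claw": -0.785},
    {"wx": 0, "wy": 0, "wz": 0, "dx": 0, "dy": 0.03, "dz": -0.85, "claw": -0.785},
    {"wx": 0, "wy": 0, "wz": 0, "dx": 0, "dy": 0.05, "dz": -1.0, "claw": -0.785}
  ]
}}

```text
time_s: 12.65
ee_pos: [0.5076, -0.2777, 0.0517]
ee_rot: [3.141, 0.003, 2.968]
ft_force: [1.8, -1.1, -7.7]
finger_gap: 0.108
```

```bash
python3 - <<'E'
from h import *
s=state();print(s["time_s"],s["finger_gap"],s["ee_pos"],s["ft_force"],angle(s["ee_pos"][2]))
a=load("s9.npz");b=cap("scene","sa.npz");tt=cap("top","ta.npz")
for c in(a,b):
    g=np.array([[i,j] for j in range(180,300) for i in range(230,340)]);d=bydepth(c,g)
    u=np.array([-.1724,-.985]);v=np.array([.985,-.1724]);q=d[:,:2]-[.507,-.279]
    m=(abs(q@u)<.012)&(q@v<-.02)&(q@v>-.042)&(d[:,2]>.045)&(d[:,2]<.09)
    print(m.sum(),np.percentile(d[m,2],[50,75,90]))
cv2.imwrite("pics/ta.png",tt["frame"][:,:,::-1])
E
```

```text
12.65 0.10787648627185485 [ 0.50756584 -0.27774881  0.05168821] [ 1.7625242  -1.09520721 -7.65701471] 0.06520729383902325
58 [0.06225233 0.06307587 0.06349193]
59 [0.07185925 0.07339412 0.07393761]
```

View pics/ta.png

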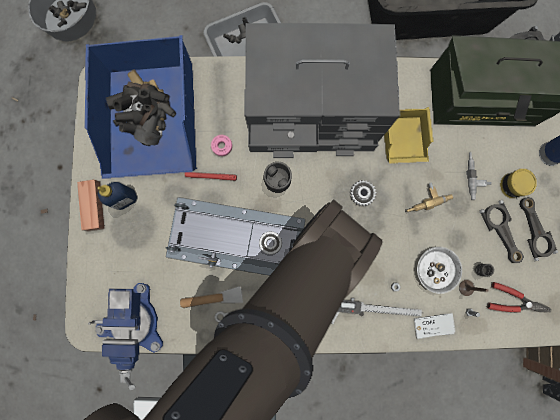

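{"name": "jog_arm", "arguments": {
  "deltas": [
    {"wx": 0, "wy": 0, "wz": 0, "dx": 0, "dy": 0.02, "dz": -0.15, "claw": -0.785},
    {"wx": 0, "wy": 0, "wz": 0, "dx": 0, "dy": 0.03, "dz": -0.3, "claw": -0.785},
    {"wx": 0, "wy": 0, "wz": 0, "dx": 0, "dy": 0.05, "dz": -0.45, "claw": -0.785},
    {"wx": 0, "wy": 0, "wz": 0, "dx": 0, "dy": 0.07, "dz": -0.6, "claw": -0.785},
    {"wx": 0, "wy": 0, "wz": 0, "dx": 0, "dy": 0.08, "dz": -0.75, "claw": -0.785},
    {"wx": 0, "wy": 0, "wz": 0, "dx": 0, "dy": 0.1, "dz": -0.9, "claw": -0.785},
    {"wx": 0, "wy": 0, "wz": 0, "dx": 0, "dy": 0.12, "dz": -1.05, "claw": -0.785},
    {"wx": 0, "wy": 0, "wz": 0, "dx": 0, "dy": 0.14, "dz": -1.2, "claw": -0.785},
    {"wx": 0, "wy": 0, "wz": 0, "dx": 0, "dy": 0.16, "dz": -1.35, "claw": -0.785},
    {"wx": 0, "wy": 0, "wz": 0, "dx": 0, "dy": 0.18, "dz": -1.5, "claw": -0.785}
  ]
}}

```text
time_s: 13.75
ee_pos: [0.5078, -0.2761, 0.0667]
ee_rot: [3.141, 0.003, 2.968]
ft_force: [1.9, 0.8, -7.5]
finger_gap: 0.113
```

{"name": "jog_arm", "arguments": {
  "deltas": [
    {"wx": 0, "wy": 0, "wz": 0, "dx": 0, "dy": 0.02, "dz": -0.15, "claw": -0.785},
    {"wx": 0, "wy": 0, "wz": 0, "dx": 0, "dy": 0.05, "dz": -0.3, "claw": -0.785},
    {"wx": 0, "wy": 0, "wz": 0, "dx": 0, "dy": 0.07, "dz": -0.45, "claw": -0.785},
    {"wx": 0, "wy": 0, "wz": 0, "dx": 0, "dy": 0.1, "dz": -0.6, "claw": -0.785},
    {"wx": 0, "wy": 0, "wz": 0, "dx": 0, "dy": 0.12, "dz": -0.75, "claw": -0.785},
    {"wx": 0, "wy": 0, "wz": 0, "dx": 0, "dy": 0.15, "dz": -0.9, "claw": -0.785},
    {"wx": 0, "wy": 0, "wz": 0, "dx": 0, "dy": 0.17, "dz": -1.05, "claw": -0.785},
    {"wx": 0, "wy": 0, "wz": 0, "dx": 0, "dy": 0.2, "dz": -1.2, "claw": -0.785},
    {"wx": 0, "wy": 0, "wz": 0, "dx": 0, "dy": 0.23, "dz": -1.35, "claw": -0.785}
  ]
}}

```text
time_s: 14.65
ee_pos: [0.5082, -0.2739, 0.0802]
ee_rot: [3.142, 0.003, 2.968]
ft_force: [2.8, 0.9, -8.1]
finger_gap: 0.109
```

```bash
cat > trk.py <<'E'
from h import *
import sys,json,os
def locate(c,a,x):
    # bearing top-face centre coordinate from bright/dark ring: Otsu-free, template vs first
    return proj(c,[deck(x,a,.015)])[0]
def subpix(r,loc):
    x,y=loc; 
    def f(m,z,p): 
        den=m-2*z+p; return 0 if den==0 else .5*(m-p)/den
    dx=f(r[y,x-1],r[y,x],r[y,x+1]) if 0<x<r.shape[1]-1 else 0
    dy=f(r[y-1,x],r[y,x],r[y+1,x]) if 0<y<r.shape[0]-1 else 0
    return x+dx,y+dy
def track(first=False):
    st=state();c=capture("scene");a=angle(st["ee_pos"][2])
    g=cv2.cvtColor(c["frame"],cv2.COLOR_RGB2GRAY).astype(np.float32)
    if first:
        p=locate(c,a,.208); p=np.round(p).astype(int)
        json.dump(dict(p=p.tolist(),a=a,x=.208,h=[]),open("trk.json","w")); cv2.imwrite("ref.png",g)
        crop(c,p[0]-40,p[1]-35,80,70,6,"pics/trk.png")
    T=json.load(open("trk.json")); ref=cv2.imread("ref.png",0).astype(np.float32)
    px,py=T["p"]; hw,hh=13,12
    tm=ref[py-hh:py+hh+1,px-hw:px+hw+1]
    # predicted pixel if unmoved
    off=np.array(T["p"])-proj(c,[deck(T["x"],T["a"],.015)])[0]
    best=None
    R=40 if "wide" in sys.argv else 10
    q=proj(c,[deck(T["x"],a,.015)])[0]+off
    cx,cy=np.round(q).astype(int)
    w=g[max(0,cy-R-hh):cy+R+hh+1,max(0,cx-R-hw):cx+R+hw+1]
    r=cv2.matchTemplate(w,tm,cv2.TM_CCOEFF_NORMED); _,m,_,loc=cv2.minMaxLoc(r)
    sx,sy=subpix(r,loc); f=np.array([sx-R+cx,sy-R+cy])
    # displacement along deck
    e=1e-3; J=(proj(c,[deck(T["x"]-e,a,.015)])[0]-proj(c,[deck(T["x"]+e,a,.015)])[0])/2
    mm=float((f-q)@J/(J@J)); lat=float(np.linalg.norm((f-q)-mm*J))
    T["h"].append([round(st["time_s"],2),round(a,4),round(mm,2)]); json.dump(T,open("trk.json","w"))
    fz=st["ft_force"]
    print('t',round(st["time_s"],2),'a',round(a,4),'slid mm',round(mm,2),'latpx',round(lat,2),'score',round(m,3),'F',np.round(fz,1),'gap',round(st["finger_gap"],3),'ee',np.round(st["ee_pos"],4))
    return c
if __name__=="__main__":
    c=track("first" in sys.argv)
    if "pic" in sys.argv: crop(c,140,100,190,170,4,"pics/k%d.png"%(int(state()["time_s"]*100)))
E
python3 trk.py first
```

```text
t 14.65 a 0.1512 slid mm 0.02 latpx 0.0 score 1.0 F [ 2.8  0.9 -8.1] gap 0.109 ee [ 0.5082 -0.2739  0.0802][ WARN:0@2.909] global loadsave.cpp:1063 imwrite_ Unsupported depth image for selected encoder is fallbacked to CV_8U.
```

View pics/trk.png

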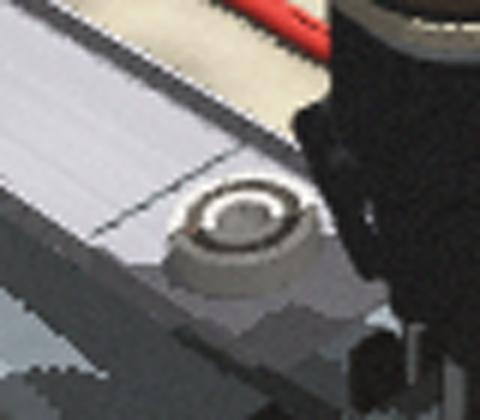

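{"name": "jog_arm", "arguments": {
  "deltas": [
    {"wx": 0, "wy": 0, "wz": 0, "dx": 0, "dy": 0.02, "dz": -0.1, "claw": -0.785},
    {"wx": 0, "wy": 0, "wz": 0, "dx": 0, "dy": 0.04, "dz": -0.2, "claw": -0.785},
    {"wx": 0, "wy": 0, "wz": 0, "dx": 0, "dy": 0.06, "dz": -0.3, "claw": -0.785},
    {"wx": 0, "wy": 0, "wz": 0, "dx": 0, "dy": 0.08, "dz": -0.4, "claw": -0.785},
    {"wx": 0, "wy": 0, "wz": 0, "dx": 0, "dy": 0.1, "dz": -0.5, "claw": -0.785},
    {"wx": 0, "wy": 0, "wz": 0, "dx": 0, "dy": 0.12, "dz": -0.6, "claw": -0.785}
  ]
}}

```text
time_s: 15.3
ee_pos: [0.5084, -0.2728, 0.0862]
ee_rot: [-3.142, 0.003, 2.968]
ft_force: [1.8, 0.8, -8.4]
finger_gap: 0.111
```

```bash
python3 trk.py
```

```text
t 15.3 a 0.1694 slid mm -0.67 latpx 0.03 score 0.889 F [ 1.8  0.8 -8.4] gap 0.111 ee [ 0.5084 -0.2728  0.0862]
```

{"name": "jog_arm", "arguments": {
  "deltas": [
    {"wx": 0, "wy": 0, "wz": 0, "dx": 0, "dy": 0.02, "dz": -0.1, "claw": -0.785},
    {"wx": 0, "wy": 0, "wz": 0, "dx": 0, "dy": 0.04, "dz": -0.2, "claw": -0.785}
  ]
}}

```text
time_s: 15.55
ee_pos: [0.5085, -0.2724, 0.0882]
ee_rot: [-3.142, 0.003, 2.968]
ft_force: [2.3, 0.4, -8.5]
finger_gap: 0.106
```

```bash
python3 trk.py
```

```text
t 15.55 a 0.1754 slid mm -0.74 latpx 0.08 score 0.931 F [ 2.3  0.4 -8.5] gap 0.106 ee [ 0.5085 -0.2724  0.0882]
```

{"name": "jog_arm", "arguments": {
  "deltas": [
    {"wx": 0, "wy": 0, "wz": 0, "dx": 0, "dy": 0.02, "dz": -0.1, "claw": -0.785},
    {"wx": 0, "wy": 0, "wz": 0, "dx": 0, "dy": 0.04, "dz": -0.2, "claw": -0.785}
  ]
}}

```text
time_s: 15.8
ee_pos: [0.5085, -0.272, 0.0902]
ee_rot: [-3.142, 0.003, 2.968]
ft_force: [2.7, 0.9, -7.6]
finger_gap: 0.116
```

```bash
python3 trk.py
```

```text
t 15.8 a 0.1815 slid mm -0.65 latpx 0.06 score 0.871 F [ 2.7  0.9 -7.6] gap 0.116 ee [ 0.5085 -0.272   0.0902]
```

{"name": "jog_arm", "arguments": {
  "deltas": [
    {"wx": 0, "wy": 0, "wz": 0, "dx": 0, "dy": 0.02, "dz": -0.1, "claw": -0.785},
    {"wx": 0, "wy": 0, "wz": 0, "dx": 0, "dy": 0.05, "dz": -0.2, "claw": -0.785}
  ]
}}

```text
time_s: 16.05
ee_pos: [0.5086, -0.2715, 0.0922]
ee_rot: [-3.142, 0.003, 2.968]
ft_force: [3.2, 0.3, -8.9]
finger_gap: 0.112
```

```bash
python3 trk.py
```

```text
t 16.05 a 0.1877 slid mm -1.02 latpx 0.11 score 0.905 F [ 3.2  0.3 -8.9] gap 0.112 ee [ 0.5086 -0.2715  0.0922]
```

{"name": "jog_arm", "arguments": {
  "deltas": [
    {"wx": 0, "wy": 0, "wz": 0, "dx": 0, "dy": 0.02, "dz": -0.1, "claw": -0.785},
    {"wx": 0, "wy": 0, "wz": 0, "dx": 0, "dy": 0.05, "dz": -0.2, "claw": -0.785}
  ]
}}

```text
time_s: 16.3
ee_pos: [0.5087, -0.2711, 0.0942]
ee_rot: [-3.141, 0.003, 2.968]
ft_force: [2.4, -0.6, -8.1]
finger_gap: 0.11
```

```bash
python3 trk.py
```

```text
t 16.3 a 0.1938 slid mm -0.72 latpx 0.13 score 0.895 F [ 2.4 -0.6 -8.1] gap 0.11 ee [ 0.5087 -0.2711  0.0942]
```

{"name": "jog_arm", "arguments": {
  "deltas": [
    {"wx": 0, "wy": 0, "wz": 0, "dx": 0, "dy": 0.02, "dz": -0.1, "claw": -0.785},
    {"wx": 0, "wy": 0, "wz": 0, "dx": 0, "dy": 0.04, "dz": -0.2, "claw": -0.785}
  ]
}}

```text
time_s: 16.55
ee_pos: [0.5088, -0.2706, 0.0962]
ee_rot: [-3.142, 0.003, 2.968]
ft_force: [2.7, 0.1, -8.4]
finger_gap: 0.11
```

```bash
python3 trk.py
```

```text
t 16.55 a 0.2 slid mm -1.31 latpx 0.19 score 0.894 F [ 2.7  0.1 -8.4] gap 0.11 ee [ 0.5088 -0.2706  0.0962]
```

{"name": "jog_arm", "arguments": {
  "deltas": [
    {"wx": 0, "wy": 0, "wz": 0, "dx": 0, "dy": 0.02, "dz": -0.1, "claw": -0.785},
    {"wx": 0, "wy": 0, "wz": 0, "dx": 0, "dy": 0.05, "dz": -0.2, "claw": -0.785}
  ]
}}

```text
time_s: 16.8
ee_pos: [0.5088, -0.2702, 0.0982]
ee_rot: [-3.141, 0.003, 2.968]
ft_force: [2.2, 0.4, -8.0]
finger_gap: 0.11
```

```bash
python3 trk.py
```

```text
t 16.8 a 0.2061 slid mm -1.02 latpx 0.19 score 0.882 F [ 2.2  0.4 -8. ] gap 0.11 ee [ 0.5088 -0.2702  0.0982]
```

{"name": "jog_arm", "arguments": {
  "deltas": [
    {"wx": 0, "wy": 0, "wz": 0, "dx": 0, "dy": 0.02, "dz": -0.1, "claw": -0.785},
    {"wx": 0, "wy": 0, "wz": 0, "dx": 0, "dy": 0.05, "dz": -0.2, "claw": -0.785}
  ]
}}

```text
time_s: 17.05
ee_pos: [0.5089, -0.2697, 0.1002]
ee_rot: [-3.142, 0.003, 2.968]
ft_force: [3.1, -0.3, -7.7]
finger_gap: 0.115
```

```bash
python3 trk.py
```

```text
t 17.05 a 0.2123 slid mm -1.64 latpx 0.19 score 0.847 F [ 3.1 -0.3 -7.7] gap 0.115 ee [ 0.5089 -0.2697  0.1002]
```

{"name": "jog_arm", "arguments": {
  "deltas": [
    {"wx": 0, "wy": 0, "wz": 0, "dx": 0, "dy": 0.03, "dz": -0.1, "claw": -0.785},
    {"wx": 0, "wy": 0, "wz": 0, "dx": 0, "dy": 0.05, "dz": -0.2, "claw": -0.785}
  ]
}}

```text
time_s: 17.3
ee_pos: [0.509, -0.2692, 0.1022]
ee_rot: [-3.142, 0.003, 2.968]
ft_force: [4.0, -0.8, -8.8]
finger_gap: 0.108
```

```bash
python3 trk.py
```

```text
t 17.3 a 0.2184 slid mm -1.59 latpx 0.24 score 0.846 F [ 4.  -0.8 -8.8] gap 0.108 ee [ 0.509  -0.2692  0.1022]
```

{"name": "jog_arm", "arguments": {
  "deltas": [
    {"wx": 0, "wy": 0, "wz": 0, "dx": -0.03, "dy": 0.03, "dz": -0.1, "claw": -0.785},
    {"wx": 0, "wy": 0, "wz": 0, "dx": -0.05, "dy": 0.05, "dz": -0.2, "claw": -0.785}
  ]
}}

```text
time_s: 17.55
ee_pos: [0.5091, -0.2687, 0.104]
ee_rot: [3.142, 0.002, 2.968]
ft_force: [1.4, -1.5, -7.5]
finger_gap: 0.111
```

```bash
python3 trk.py
```

```text
t 17.55 a 0.2241 slid mm -2.06 latpx 0.21 score 0.802 F [ 1.4 -1.5 -7.5] gap 0.111 ee [ 0.5091 -0.2687  0.104 ]
```

{"name": "jog_arm", "arguments": {
  "deltas": [
    {"wx": 0, "wy": 0, "wz": 0, "dx": 0, "dy": 0.02, "dz": -0.1, "claw": -0.785},
    {"wx": 0, "wy": 0, "wz": 0, "dx": 0, "dy": 0.05, "dz": -0.2, "claw": -0.785}
  ]
}}

```text
time_s: 17.8
ee_pos: [0.5092, -0.2682, 0.106]
ee_rot: [3.142, 0.002, 2.968]
ft_force: [0.7, -1.0, -7.7]
finger_gap: 0.108
```

```bash
python3 trk.py; python3 trk.py first 2>/dev/null
```

```text
t 17.8 a 0.2303 slid mm -1.54 latpx 0.29 score 0.825 F [ 0.7 -1.  -7.7] gap 0.108 ee [ 0.5092 -0.2682  0.106 ]
t 17.85 a 0.2307 slid mm 0.03 latpx 0.01 score 1.0 F [ 0.  -1.3 -7. ] gap 0.109 ee [ 0.5092 -0.2682  0.1062]
```

{"name": "jog_arm", "arguments": {
  "deltas": [
    {"wx": 0, "wy": 0, "wz": 0, "dx": 0, "dy": 0.02, "dz": -0.1, "claw": -0.785},
    {"wx": 0, "wy": 0, "wz": 0, "dx": 0, "dy": 0.05, "dz": -0.2, "claw": -0.785}
  ]
}}

```text
time_s: 18.1
ee_pos: [0.5093, -0.2677, 0.108]
ee_rot: [3.141, 0.002, 2.968]
ft_force: [-0.9, -1.6, -7.8]
finger_gap: 0.112
```

```bash
python3 trk.py
```

```text
t 18.1 a 0.2365 slid mm -0.27 latpx 0.02 score 0.876 F [-0.9 -1.6 -7.8] gap 0.112 ee [ 0.5093 -0.2677  0.108 ]
```

{"name": "jog_arm", "arguments": {
  "deltas": [
    {"wx": 0, "wy": 0, "wz": 0, "dx": 0, "dy": 0.02, "dz": -0.1, "claw": -0.785},
    {"wx": 0, "wy": 0, "wz": 0, "dx": 0, "dy": 0.05, "dz": -0.2, "claw": -0.785}
  ]
}}

```text
time_s: 18.35
ee_pos: [0.5094, -0.2672, 0.11]
ee_rot: [3.141, 0.002, 2.968]
ft_force: [-0.9, -0.9, -7.5]
finger_gap: 0.109
```

```bash
python3 trk.py
```

```text
t 18.35 a 0.2427 slid mm -0.5 latpx 0.08 score 0.958 F [-0.9 -0.9 -7.5] gap 0.109 ee [ 0.5094 -0.2672  0.11  ]
```

{"name": "jog_arm", "arguments": {
  "deltas": [
    {"wx": 0, "wy": 0, "wz": 0, "dx": 0, "dy": 0.02, "dz": -0.1, "claw": -0.785},
    {"wx": 0, "wy": 0, "wz": 0, "dx": 0, "dy": 0.05, "dz": -0.2, "claw": -0.785}
  ]
}}

```text
time_s: 18.6
ee_pos: [0.5095, -0.2666, 0.112]
ee_rot: [3.141, 0.002, 2.968]
ft_force: [-1.8, -0.7, -7.8]
finger_gap: 0.108
```

```bash
python3 trk.py
```

```text
t 18.6 a 0.2489 slid mm -0.44 latpx 0.04 score 0.879 F [-1.8 -0.7 -7.8] gap 0.108 ee [ 0.5095 -0.2666  0.112 ]
```

{"name": "jog_arm", "arguments": {
  "deltas": [
    {"wx": 0, "wy": 0, "wz": 0, "dx": 0, "dy": 0.03, "dz": -0.1, "claw": -0.785},
    {"wx": 0, "wy": 0, "wz": 0, "dx": 0, "dy": 0.06, "dz": -0.2, "claw": -0.785}
  ]
}}

```text
time_s: 18.85
ee_pos: [0.5097, -0.266, 0.1141]
ee_rot: [3.141, 0.002, 2.968]
ft_force: [-1.5, -0.4, -6.6]
finger_gap: 0.109
```

```bash
python3 trk.py
```

```text
t 18.85 a 0.2552 slid mm -0.81 latpx 0.16 score 0.91 F [-1.5 -0.4 -6.6] gap 0.109 ee [ 0.5097 -0.266   0.1141]
```

{"name": "jog_arm", "arguments": {
  "deltas": [
    {"wx": 0, "wy": 0, "wz": 0, "dx": 0.02, "dy": 0.03, "dz": -0.1, "claw": -0.785},
    {"wx": 0, "wy": 0, "wz": 0, "dx": 0.02, "dy": 0.06, "dz": -0.2, "claw": -0.785}
  ]
}}

```text
time_s: 19.1
ee_pos: [0.5098, -0.2654, 0.1161]
ee_rot: [3.141, 0.003, 2.968]
ft_force: [-2.4, -0.2, -7.7]
finger_gap: 0.113
```

```bash
python3 trk.py
```

```text
t 19.1 a 0.2616 slid mm -0.84 latpx 0.12 score 0.883 F [-2.4 -0.2 -7.7] gap 0.113 ee [ 0.5098 -0.2654  0.1161]
```

{"name": "jog_arm", "arguments": {
  "deltas": [
    {"wx": 0, "wy": 0, "wz": 0, "dx": 0.03, "dy": 0.03, "dz": -0.1, "claw": -0.785},
    {"wx": 0, "wy": 0, "wz": 0, "dx": 0.03, "dy": 0.05, "dz": -0.2, "claw": -0.785}
  ]
}}

```text
time_s: 19.35
ee_pos: [0.5099, -0.2648, 0.1182]
ee_rot: [3.141, 0.003, 2.968]
ft_force: [-1.2, -0.0, -7.7]
finger_gap: 0.114
```

```bash
python3 trk.py
```

```text
t 19.35 a 0.2682 slid mm -1.2 latpx 0.25 score 0.881 F [-1.2 -0.  -7.7] gap 0.114 ee [ 0.5099 -0.2648  0.1182]
```

{"name": "jog_arm", "arguments": {
  "deltas": [
    {"wx": 0, "wy": 0, "wz": 0, "dx": 0, "dy": 0.03, "dz": -0.1, "claw": -0.785},
    {"wx": 0, "wy": 0, "wz": 0, "dx": 0, "dy": 0.06, "dz": -0.2, "claw": -0.785}
  ]
}}

```text
time_s: 19.6
ee_pos: [0.5099, -0.2643, 0.1202]
ee_rot: [3.142, 0.003, 2.968]
ft_force: [-0.7, 0.7, -8.2]
finger_gap: 0.11
```

```bash
python3 trk.py pic
```

```text
t 19.6 a 0.2743 slid mm -1.02 latpx 0.24 score 0.898 F [-0.7  0.7 -8.2] gap 0.11 ee [ 0.5099 -0.2643  0.1202]
```

```bash
ls -t pics|head -1
```

```text
k1964.png
```

View pics/k1964.png

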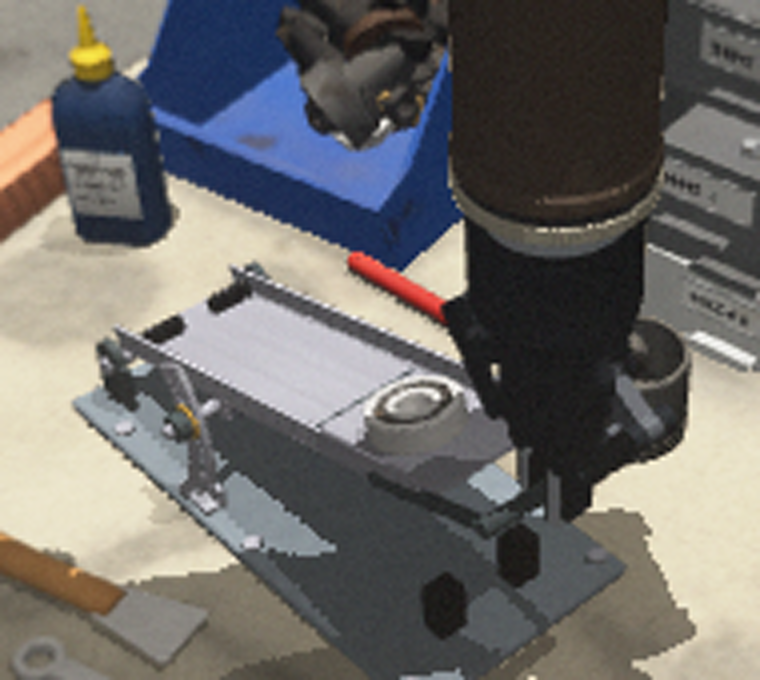

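{"name": "jog_arm", "arguments": {
  "deltas": [
    {"wx": 0, "wy": 0, "wz": 0, "dx": 0, "dy": 0.03, "dz": -0.1, "claw": -0.785},
    {"wx": 0, "wy": 0, "wz": 0, "dx": 0, "dy": 0.06, "dz": -0.2, "claw": -0.785}
  ]
}}

```text
time_s: 19.85
ee_pos: [0.5101, -0.2636, 0.1222]
ee_rot: [3.141, 0.003, 2.968]
ft_force: [0.6, 1.1, -8.5]
finger_gap: 0.11
```

```bash
python3 trk.py
```

```text
t 19.85 a 0.2807 slid mm 0.01 latpx 0.28 score 0.795 F [ 0.6  1.1 -8.5] gap 0.11 ee [ 0.5101 -0.2636  0.1222]
```

{"name": "jog_arm", "arguments": {
  "deltas": [
    {"wx": 0, "wy": 0, "wz": 0, "dx": 0, "dy": 0, "dz": 0, "claw": -0.785},
    {"wx": 0, "wy": 0, "wz": 0, "dx": 0, "dy": 0, "dz": 0, "claw": -0.785}
  ]
}}

```text
time_s: 20.1
ee_pos: [0.5101, -0.2636, 0.1223]
ee_rot: [3.141, 0.003, 2.968]
ft_force: [-0.3, 2.6, -4.4]
finger_gap: 0.115
```

```bash
python3 trk.py pic
```

```text
t 20.1 a 0.281 slid mm 4.64 latpx 0.44 score 0.813 F [-0.3  2.6 -4.4] gap 0.115 ee [ 0.5101 -0.2636  0.1223]
```

Sliding has begun at about 0.28 rad; hold still.

{"name": "jog_arm", "arguments": {
  "deltas": [
    {"wx": 0, "wy": 0, "wz": 0, "dx": 0, "dy": 0, "dz": 0, "claw": -0.785},
    {"wx": 0, "wy": 0, "wz": 0, "dx": 0, "dy": 0, "dz": 0, "claw": -0.785},
    {"wx": 0, "wy": 0, "wz": 0, "dx": 0, "dy": 0, "dz": 0, "claw": -0.785},
    {"wx": 0, "wy": 0, "wz": 0, "dx": 0, "dy": 0, "dz": 0, "claw": -0.785},
    {"wx": 0, "wy": 0, "wz": 0, "dx": 0, "dy": 0, "dz": 0, "claw": -0.785}
  ]
}}

```text
time_s: 20.65
ee_pos: [0.5101, -0.2636, 0.1223]
ee_rot: [3.141, 0.003, 2.968]
ft_force: [-0.1, 3.0, -1.7]
finger_gap: 0.114
```

```bash
python3 trk.py pic wide; ls -t pics|head -1
```

```text
t 20.65 a 0.2808 slid mm 33.84 latpx 0.47 score 0.57 F [-0.1  3.  -1.7] gap 0.114 ee [ 0.5101 -0.2636  0.1223]
k2070.png
```

{"name": "jog_arm", "arguments": {
  "deltas": [
    {"wx": 0, "wy": 0, "wz": 0, "dx": 0, "dy": 0, "dz": 0, "claw": -0.785},
    {"wx": 0, "wy": 0, "wz": 0, "dx": 0, "dy": 0, "dz": 0, "claw": -0.785},
    {"wx": 0, "wy": 0, "wz": 0, "dx": 0, "dy": 0, "dz": 0, "claw": -0.785},
    {"wx": 0, "wy": 0, "wz": 0, "dx": 0, "dy": 0, "dz": 0, "claw": -0.785},
    {"wx": 0, "wy": 0, "wz": 0, "dx": 0, "dy": 0, "dz": 0, "claw": -0.785},
    {"wx": 0, "wy": 0, "wz": 0, "dx": 0, "dy": 0, "dz": 0, "claw": -0.785},
    {"wx": 0, "wy": 0, "wz": 0, "dx": 0, "dy": 0, "dz": 0, "claw": -0.785},
    {"wx": 0, "wy": 0, "wz": 0, "dx": 0, "dy": 0, "dz": 0, "claw": -0.785},
    {"wx": 0, "wy": 0, "wz": 0, "dx": 0, "dy": 0, "dz": 0, "claw": -0.785},
    {"wx": 0, "wy": 0, "wz": 0, "dx": 0, "dy": 0, "dz": 0, "claw": -0.785}
  ]
}}

```text
time_s: 21.7
ee_pos: [0.5101, -0.2636, 0.1222]
ee_rot: [3.141, 0.003, 2.968]
ft_force: [-0.0, 5.1, 1.0]
finger_gap: 0.109
```

```bash
python3 - <<'E'
from h import *
s=cap("scene","sf.npz");crop(s,140,100,190,170,4,"pics/f1.png");print(state()["time_s"],state()["ee_pos"])
E
```

```text
21.75 [ 0.51005793 -0.26367233  0.1222179 ]
```

View pics/f1.png

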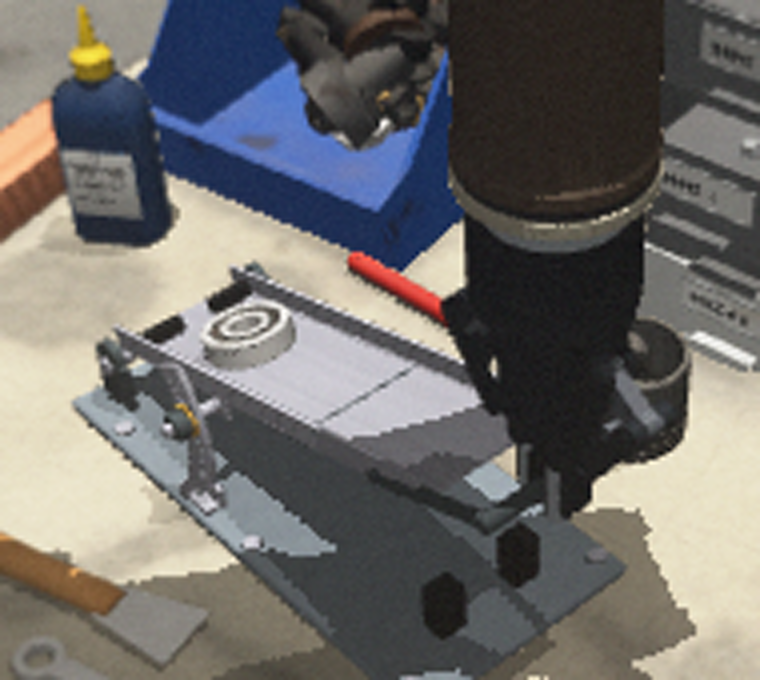

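{"name": "jog_arm", "arguments": {
  "deltas": [
    {"wx": 0, "wy": 0, "wz": 0, "dx": 0, "dy": 0, "dz": 0, "claw": -0.785},
    {"wx": 0, "wy": 0, "wz": 0, "dx": 0, "dy": 0, "dz": 0, "claw": -0.785},
    {"wx": 0, "wy": 0, "wz": 0, "dx": 0, "dy": 0, "dz": 0, "claw": -0.785},
    {"wx": 0, "wy": 0, "wz": 0, "dx": 0, "dy": 0, "dz": 0, "claw": -0.785},
    {"wx": 0, "wy": 0, "wz": 0, "dx": 0, "dy": 0, "dz": 0, "claw": -0.785},
    {"wx": 0, "wy": 0, "wz": 0, "dx": 0, "dy": 0, "dz": 0, "claw": -0.785},
    {"wx": 0, "wy": 0, "wz": 0, "dx": 0, "dy": 0, "dz": 0, "claw": -0.785},
    {"wx": 0, "wy": 0, "wz": 0, "dx": 0, "dy": 0, "dz": 0, "claw": -0.785},
    {"wx": 0, "wy": 0, "wz": 0, "dx": 0, "dy": 0, "dz": 0, "claw": -0.785},
    {"wx": 0, "wy": 0, "wz": 0, "dx": 0, "dy": 0, "dz": 0, "claw": -0.785}
  ]
}}

```text
time_s: 22.75
ee_pos: [0.51, -0.2637, 0.1222]
ee_rot: [3.141, 0.003, 2.968]
ft_force: [0.3, 5.0, 1.1]
finger_gap: 0.112
```

```bash
python3 - <<'E'
from h import *
s=cap("scene","sg.npz");crop(s,140,100,190,170,4,"pics/f2.png");st=state();print(st["time_s"],st["ft_force"])
print(np.abs(s["frame"].astype(int)-load("sf.npz")["frame"]).max(2)[160:200,180:230].mean())
print('expected px at stop',proj(s,[deck(.026,.281,.015)]))
E
```

```text
22.8 [0.86626351 5.55122192 0.6865644 ]
17.978
expected px at stop [[194.90602615 177.32372595]]
```

View pics/f2.png

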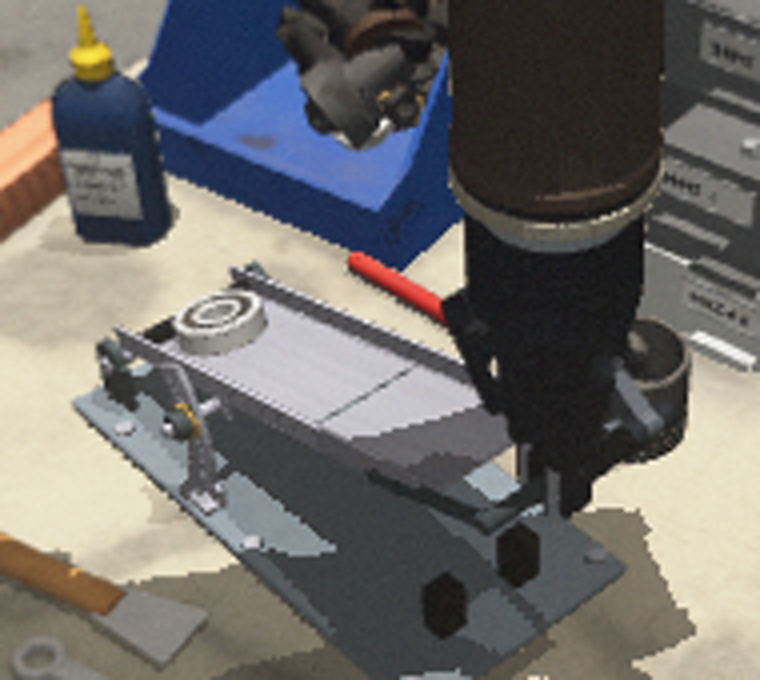

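{"name": "jog_arm", "arguments": {
  "deltas": [
    {"wx": 0, "wy": 0, "wz": 0, "dx": 0, "dy": 0, "dz": 0, "claw": -0.77},
    {"wx": 0, "wy": 0, "wz": 0, "dx": 0, "dy": 0, "dz": 0, "claw": -0.75},
    {"wx": 0, "wy": 0, "wz": 0, "dx": 0, "dy": 0, "dz": 0, "claw": -0.7},
    {"wx": 0, "wy": 0, "wz": 0, "dx": 0, "dy": 0, "dz": 0, "claw": -0.6},
    {"wx": 0, "wy": 0, "wz": 0, "dx": 0, "dy": 0, "dz": 0, "claw": -0.4},
    {"wx": 0, "wy": 0, "wz": 0, "dx": 0, "dy": 0, "dz": 0, "claw": -0.2},
    {"wx": 0, "wy": 0, "wz": 0, "dx": 0, "dy": 0, "dz": 0, "claw": -0.2},
    {"wx": 0, "wy": 0, "wz": 0, "dx": 0, "dy": 0, "dz": 0, "claw": -0.2}
  ]
}}

```text
time_s: 23.6
ee_pos: [0.5098, -0.2639, 0.1221]
ee_rot: [-3.142, 0.003, 2.968]
ft_force: [0.6, -0.5, -0.8]
finger_gap: 0.4
```

```bash
python3 - <<'E'
from h import *
s=cap("scene","sh.npz");crop(s,200,170,120,110,5,"pics/f3.png");st=state();print(st["time_s"],st["ft_force"],st["finger_gap"],st["ee_pos"])
E
```

```text
23.65 [ 0.27854494 -0.05708789 -0.20725682] 0.4018875493585855 [ 0.50983979 -0.26379744  0.1221087 ]
```

View pics/f3.png

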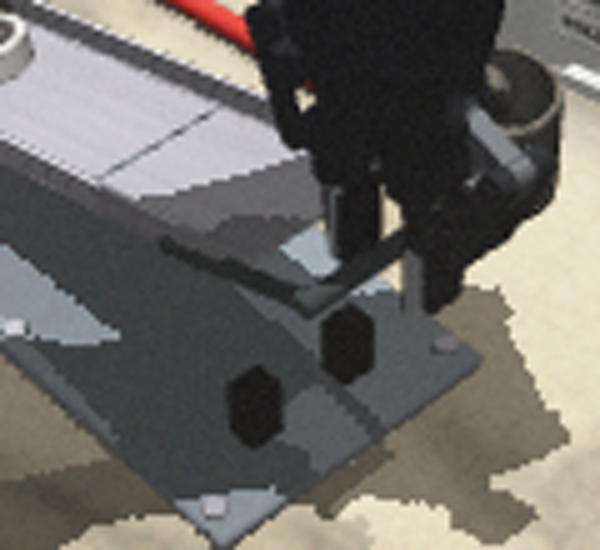

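Free of the bar (force ≈ 0). Retract upward.

{"name": "jog_arm", "arguments": {
  "deltas": [
    {"wx": 0, "wy": 0, "wz": 0, "dx": 0, "dy": 0, "dz": -0.5, "claw": -0.2},
    {"wx": 0, "wy": 0, "wz": 0, "dx": 0, "dy": 0, "dz": -1.5, "claw": -0.2},
    {"wx": 0, "wy": 0, "wz": 0, "dx": 0, "dy": 0, "dz": -3, "claw": -0.2},
    {"wx": 0, "wy": 0, "wz": 0, "dx": 0, "dy": 0, "dz": -5, "claw": -0.2},
    {"wx": 0, "wy": 0, "wz": 0, "dx": 0, "dy": 0, "dz": -7.5, "claw": -0.2},
    {"wx": 0, "wy": 0, "wz": 0, "dx": 0, "dy": -2, "dz": -10, "claw": -0.2},
    {"wx": 0, "wy": 0, "wz": 0, "dx": 0, "dy": -5, "dz": -12, "claw": -0.2},
    {"wx": 0, "wy": 0, "wz": 0, "dx": 0, "dy": -6, "dz": -12, "claw": -0.2},
    {"wx": 0, "wy": 0, "wz": 0, "dx": 0, "dy": -6, "dz": -12, "claw": -0.2},
    {"wx": 0, "wy": 0, "wz": 0, "dx": 0, "dy": -6, "dz": -12, "claw": -0.2}
  ]
}}

```text
time_s: 24.65
ee_pos: [0.499, -0.3216, 0.2414]
ee_rot: [3.14, 0.002, 2.968]
ft_force: [-0.3, 0.2, 0.2]
finger_gap: 0.399
```

```bash
python3 - <<'E'
from h import *
s=cap("scene","si.npz");cv2.imwrite("pics/f4.png",s["frame"][:,:,::-1]);st=state();print(st["time_s"],st["ft_force"],st["ee_pos"])
g=np.array([[i,j] for j in range(150,300) for i in range(200,340)]);d=bydepth(s,g)
v=np.array([.985,-.1724]);q=d[:,:2]-[.51,-.264]
m=(abs(q@U[:2])<.012)&(abs(q@v)<.04)&(d[:,2]>.09)&(d[:,2]<.17)
print('bar top z',m.sum(),np.percentile(d[m,2],[50,90]),'expected at hold',.1223+.019+.005-.0018)
E
```

```text
24.7 [-0.05242737 -0.16396566 -0.32769329] [ 0.49918015 -0.32111011  0.24117423]
bar top z 199 [0.14129355 0.14375295] expected at hold 0.14450000000000002
```

View pics/f4.png

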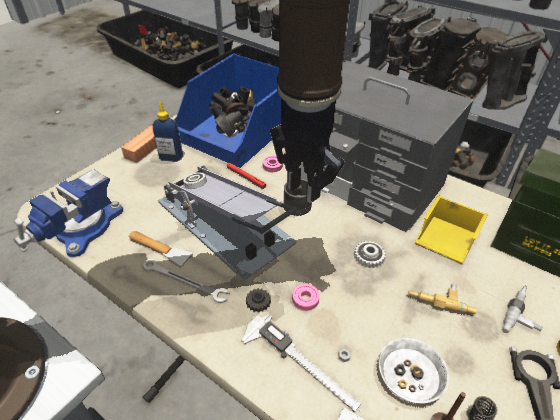

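```bash
python3 -c "
from cell import close_job,state
print(close_job(), state()['time_s'])"
```

```text
the job is handed in; nothing more can be done
the job is handed in; nothing more can be done
```

The job is done and handed in at about 25 s of the 72 s allowed; it reported no verdict.

**What I did:**
1. I laid the steel bearing flat on the deck, about 48 mm above the scribed line, and let go of it.
2. I took the bar in a partly closed grip, so the fingers squeezed less than their full force.
3. I raised the bar to about 0.15 rad in a few smooth moves, then in 2 mm steps.
4. At about 0.28 rad the bearing began to slide. I held the slide still until the bearing was at the stop, then opened the fingers and withdrew upward.

**Last checks:**
- **Bearing:** it sat within about 2 px of the place expected against the stop.
- **Bar:** its top was at about 0.144 m after release, against 0.1445 m expected, so the slide stayed up.
- **Contact:** the wrist force was about zero, with the gripper about 0.1 m clear of the bar.
- **Other parts:** both gears, the hex nut and the pink rings were where they had been. The piston was behind the gripper in the last picture, so I did not check it.

**Less certain:**
- **Squeeze on the bar:** I could not measure it. I judged it from how far the fingers closed and from the bar holding 7 to 9 N of lift, rising in step with the tool where I checked early in the lift.
- **Angle:** it comes from the tool height with an estimated start angle, so it may be off by about 0.01 rad.
- **Slide-start signal:** the image tracker drifted by 1 to 2 mm as the slide rose. I confirmed the start of the slide with the arm held still.

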